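# Level the mould board and pack the plaster moulds into its corner

## Task

Get the plaster moulds ready for casting: first push the wooden wedge, thin end first, under the low edge of the empty mould board until the board sits level, and leave it there. Then pack every plaster mould on the table onto the board, hollow side up and short faces to the back fence, in one tight row along the back fence that starts in the corner of the two fences: push the first one fully into the corner, then each next one against the back fence and the mould before it. Leave the paint jars and the bowl where they stand; at the end the board must still be level on the wedge.

Things in the scene. Friction and masses are not known exactly. Their poses are not given: they have to be found in the camera images.
- board (a joint): Tilt of the mould board about its hinge (rad): 0 level, negative = free edge low. It rests at -0.066 on low feet, lifts freely to +0.06, weighs 0.7 kg, falls back unless propped. The hinge axis runs along the board's +y edge, 30 mm above the table, at mid-thickness. Level, the underside is 23 mm above the table and the top 37 mm; at rest the free edge's underside is 8 mm up.
- corner (a point): Dark wooden board, 200 mm (x) by 225 mm (y, hinge to free edge), 14 mm thick. This point: on its top, inside corner of back fence (+x edge) and side fence (+y, hinge edge), both 8 mm thick and 12 mm high; the other edges are open. Axes: x towards the back fence, y towards the side fence, z up from the board. The usable top reaches 192 mm to -x and 217 mm to -y.
- free_edge (a point): On the board's top, middle of the free edge (92 mm to -x, 217 mm to -y of the corner), same axes. The wedge goes in below here, moving along +y. Under the board all is clear but two runners along y, 14 mm wide, 6 mm high, 88 mm in front of and behind the middle, ending in feet 7.5 mm high.
- wedge: Dark wooden wedge 40 mm wide, 120 g. Origin on its underside below the middle of the handle, x towards the thin tip, z up. Handle: upright block 26 (x) by 24 (y) by 62 mm high. The taper falls 1 in 4 from x = 13 mm (30 mm high) to the tip at x = 118 mm (4 mm high). The board is level with the tip about 76 mm under the free edge; farther in it rises too high. Friction holds it there.
- mould1: Loose plaster mould, a rectangular block 60 mm (x) by 48 mm (y) by 36 mm high (about 140 g), with a round hollow in its top. Origin at the centre of its underside, x along its long side, z up. The four moulds are alike and may go in any order; some may be absent.
- mould2: Loose plaster mould, a rectangular block 60 mm (x) by 48 mm (y) by 36 mm high (about 140 g), with a round hollow in its top. Origin at the centre of its underside, x along its long side, z up. The four moulds are alike and may go in any order; some may be absent.
- mould3: Loose plaster mould, a rectangular block 60 mm (x) by 48 mm (y) by 36 mm high (about 140 g), with a round hollow in its top. Origin at the centre of its underside, x along its long side, z up. The four moulds are alike and may go in any order; some may be absent.
- mould4: Loose plaster mould, a rectangular block 60 mm (x) by 48 mm (y) by 36 mm high (about 140 g), with a round hollow in its top. Origin at the centre of its underside, x along its long side, z up. The four moulds are alike and may go in any order; some may be absent.
- slot1 (a point): On the board's top surface, where the origin (centre of the underside) of the mould number 1 of the row lies, counted from the corner: 30 mm from the back fence and 24 mm from the side fence. Same axes as the corner; a mould's long side lies along x, either way round.
- slot2 (a point): On the board's top surface, where the origin (centre of the underside) of the mould number 2 of the row lies, counted from the corner: 30 mm from the back fence and 72 mm from the side fence. Same axes as the corner; a mould's long side lies along x, either way round.
- slot3 (a point): On the board's top surface, where the origin (centre of the underside) of the mould number 3 of the row lies, counted from the corner: 30 mm from the back fence and 120 mm from the side fence. Same axes as the corner; a mould's long side lies along x, either way round.
- slot4 (a point): On the board's top surface, where the origin (centre of the underside) of the mould number 4 of the row lies, counted from the corner: 30 mm from the back fence and 168 mm from the side fence. Same axes as the corner; a mould's long side lies along x, either way round.
- paint_bottle: Bystander: small jar 44 mm across, 90 mm high; origin under its centre.
- paint_jar: Bystander: paint jar 60 mm across, 70 mm high; origin under its centre.
- bowl: Bystander: white bowl 80 mm across, 45 mm high; origin under its centre.
Mind the look-alikes: they are no part of the job. What is shaped like the mould2 but yellow is not meant. What is shaped like the mould3 but green or orange is not meant.

How it is judged:
By the outcome, as a careful person would: the job done as asked, in the order asked, and still so for the second after the job is handed in, with the robot touching nothing.
Of mould1, mould2, mould3, mould4 only 3 to 4 are there at a start; the rules pass over those that are not, and their reading is None.
At some moment in a run one of mould1, mould2, mould3, mould4 may be knocked a few centimetres aside while the robot is not near it.
Once in a run the grip may slacken for a moment while it holds something.
It also fails if it takes over 210 s, if anything falls off the work surface, if the arm or the gripper's body presses on something with over 40 N, if the wrist force passes 120 N, or if a joint passes its speed limit or range.

## Robot

A 7-joint arm with a two-finger parallel gripper is mounted at the origin on the work surface. World frame = base frame: x ahead of the robot, y to its left, z up, the work surface at z = 0. Lengths are in m, angles in rad, forces in N, time in s.
With the tool pointing down it reaches from about 0.425 to 1.025 m from the base axis. Payload 9.4 kg.
Tool frame: the origin (TCP) lies midway between the tips of the shut fingers; the grasp point (between the pads) lies 19 mm behind it (arm.tcp_to_grasp is the distance from the TCP to the grasp point, in m); z points along the fingers, y is the direction in which the jaws open and shut (so a half turn about z gives the same grasp; the last joint's range is limited). The gripper opens to 85 mm and grips with 20 to 120 N. Pads are 22 mm wide; open, the fingers measure 114 mm over their backs; the gripper's body (76 mm by 85 mm) begins 54 mm behind the grasp point. The pads swing forward as they close: fully open they stand 13 mm farther back than shut.
Start: joints at [-1.29, 0.599, -0.003, 1.599, 0.002, 0.943, -0.08], TCP at [0.254, 0.679, 0.231] pointing down, gripper open.
Joint ranges: [-2.57, 2.57], [-0.35, 1.97], [-1.29, 1.29], [0.11, 2.56], [-1.05, 4.19], [0.11, 1.86], [-2.63, 2.63]. Speed limits (rad/s): [2.22, 2.22, 3.01, 3.01, 3.14, 3.14, 3.14].

## Interface

Orientations are given as a rotation vector (axis times angle).
In Python, from rig import arm gives the robot as it stands. The module is installed in compiled form; this text tells all that it offers.
- The arm moves only by the tool carry_out, never from a script. Its argument "moves" is a list of rows, each an object of numbers: "tx", "ty", "tz": the shift along the world's x, y, z in cm; "turn": the turn about the world's z in degrees; "jaw": the opening, from 0 (shut) to 1 (fully open). In form: [{"tx": .., "ty": .., "tz": .., "turn": .., "jaw": ..}, ...]. A call has exactly 5 rows; each row is the pose to reach, as a shift and turn from the pose commanded when the call began; what a row does not reach only later rows make up. A row lasts 1/12 s, in which the tool goes at most 41.7 mm and 7.16 degrees, less where a joint would pass 70% of its speed; a pose out of reach is approached as far as the arm can. A call with a gripper value outside its range is refused whole. The fingers move at their own pace and stop on an object; "squeeze" is the grip in N (left out, the last holds). Time passes only in rows, so rows that repeat a pose let the fingers close, or fill a call up. It gives the time, the measured TCP pose, the force and the opening at its end, in the units of the state.
- arm.sense(): the state, without advancing time (a new reading comes with each control period).
- arm.grab_frame(name): name is "side" or "top" or "wrist"; returns (picture, depth): 384x512x3 uint8, red, green, blue; 384x512 float32, m along the optical axis (not along the pixel's ray), 0 where there is no reading.
- arm.camera_params(name): a dict with "K" (3x3 intrinsics, pixels), "k1" (the pictures are not rectified: a ray, as slopes to the right and down, at radius r is drawn at 1 + k1 r^2 times it, then the intrinsics apply), "R" (3x3) and "t" (3): a world point X has camera coordinates R X + t. Camera axes: x right, y down, z forward; pixel columns grow to the right and rows downward; lengths in m; the calibration is good to about 2 mm. A picture is of the moment at which its call begins: read the wrist's pose just before it. camera_params takes no time and is no camera call; for the wrist camera it gives the pose at the moment of the call.
- arm.finish_job(): hands the job in, once; it reports no verdict.
Trained networks look in the newest picture that a camera, given by its name, has taken for a name from the list of things; names that differ only in an ending like _2 or _b are one class to them, and where a whole thing is asked for, a point or a joint stands for the part that bears it (a point fixed in the world has none). Each returns a list of dicts, best first, with "conf" (0 to 1); they miss things now and then, are a little off and sometimes report something else, mostly with a low value. They report only what shows in the picture. A call takes as long as a camera call. They do not tell look-alikes from the thing itself.
- arm.recognise(camera, query): "extent" ([centre column, centre row, width, height] in pixels, round what is visible of it).
- arm.silhouettes(camera, query): "mask" (384x512 bool, what is visible of it) and "extent" ([centre column, centre row, width, height] in pixels, round what is visible of it).
The state is a dict: "t": time; "q": joint angles; "qd": joint speeds; "joint_torque": joint torques, N m; "position": TCP position; "eef_rot": TCP orientation; "ft_force": force on the tool from outside, world axes, zero at the start; "torque": the same for the moment, N m; "gripper_width": finger opening in m.
Only numpy, scipy, OpenCV 4.12 (cv2) and the standard library are available. Lean on these libraries where they do the work, as an engineer would, in place of code of your own. Each camera call takes 0.05 s, during which the arm holds its last target.

## Working session

There is one attempt and no reset: what is moved stays moved. The work goes in short steps, Python scripts to look and compute and a tool call to move; the robot and the scene stay as the last step left them, time stands still between calls to the robot, and variables do not carry over. Pictures are saved under pics/ and viewed, and the job is handed in when it is done.

Besides the shell and the picture viewer there is one more tool, called after "Emit:" as name([rows], argument=value, ...), one row to a line, values as JSON. carry_out: Moves the arm, as the interface text tells. Its arguments: {"type":"object","properties":{"moves":{"type":"array"},"squeeze":{"type":"number"}},"required":["moves"]}

```bash
mkdir -p pics; ls
python3 - <<'E'
from rig import arm
import cv2,numpy as np
s=arm.sense();print(s)
print(arm.tcp_to_grasp)
for n in("side","top","wrist"):
    p,d=arm.grab_frame(n);cv2.imwrite(f"pics/{n}0.png",p[:,:,::-1]);np.savez(f"pics/{n}0.npz",p=p,d=d)
    c=arm.camera_params(n);print(n,c)
E
```

```text
pics
{'t': 0.0, 'q': array([-1.28969331,  0.60015198, -0.00258672,  1.60009583,  0.00177883,
        0.94287363, -0.07975905]), 'qd': array([-0.00038809, -0.00020183, -0.00013049,  0.00068567,  0.00024424,
        0.00217952, -0.00012039]), 'joint_torque': array([-1.47968782e-03, -7.76447654e+01,  1.56402491e+00, -2.58008176e+01,
        1.22314974e-02,  9.33075382e-03,  1.29735284e-06]), 'position': array([0.25373401, 0.67867268, 0.23040906]), 'eef_rot': array([-5.58821421e-01, -3.09131445e+00,  2.38227695e-03]), 'ft_force': array([ 0.26103313, -0.57152744,  0.58816961]), 'torque': array([ 0.03228351, -0.0203129 , -0.0301735 ]), 'gripper_width': 0.08548059646987227}
0.0187
side {'K': array([[382.41196645,   0.        , 253.12824051],
       [  0.        , 382.41196645, 196.21584604],
       [  0.        ,   0.        ,   1.        ]]), 'k1': -0.03053571719670717, 'R': array([[-0.95191925, -0.30604593,  0.01362482],
       [-0.22743145,  0.67620252, -0.70073182],
       [ 0.20524299, -0.67013882, -0.71329466]]), 't': array([0.56595443, 0.21241186, 0.86124976])}
top {'K': array([[423.5564646 ,   0.        , 259.28298527],
       [  0.        , 423.5564646 , 191.97653896],
       [  0.        ,   0.        ,   1.        ]]), 'k1': -0.15623679233921622, 'R': array([[ 0.0143102 , -0.99978928,  0.01471791],
       [-0.99619766, -0.0155208 , -0.08572826],
       [ 0.08593863, -0.01343516, -0.99620984]]), 't': array([-0.05828171,  0.60264088,  1.20346654])}
wrist {'K': array([[309.44758988,   0.        , 249.35877838],
       [  0.        , 309.44758988, 194.10418762],
       [  0.        ,   0.        ,   1.        ]]), 'k1': 0.001506374380948591, 'R': array([[ 0.34986246,  0.93680053, -0.00100905],
       [ 0.90422158, -0.33741337,  0.26179296],
       [ 0.24490731, -0.09250394, -0.96512353]]), 't': array([-0.72477791, -0.03481522,  0.37926699])}
```

View pics/top0.png

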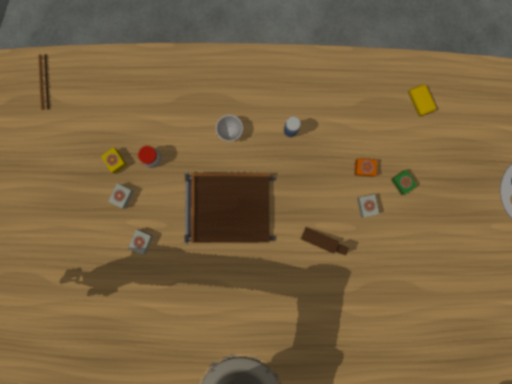

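View pics/side0.png

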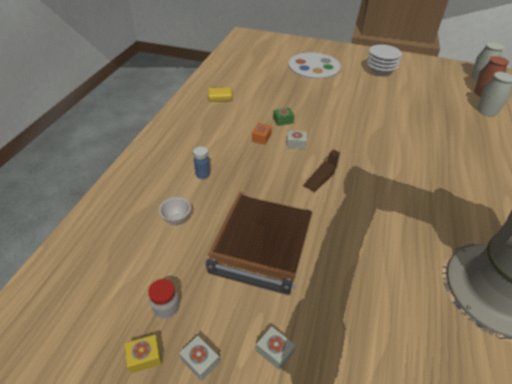

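View pics/wrist0.png

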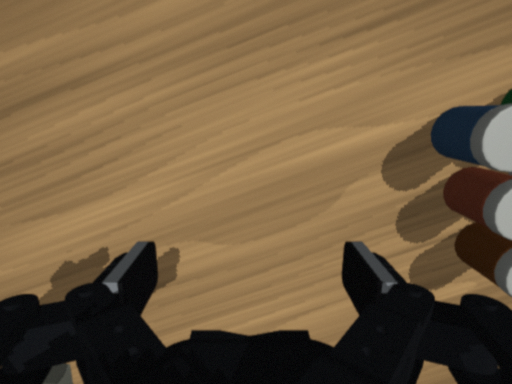

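The top view shows three white moulds at (120,196), (141,241) and (369,205). The look-alikes are yellow at (114,160), orange at (367,167) and green at (404,182), plus a yellow block at (423,100). The wedge is at (325,241) with its handle end at (343,249). The board is at (231,207) and the bowl and jars are behind it.

```bash
cat > h.py <<'E'
import numpy as np,cv2
from rig import arm
def undist(c,uv):
    K=c['K'];uv=np.atleast_2d(uv).astype(float)
    x=(uv[:,0]-K[0,2])/K[0,0];y=(uv[:,1]-K[1,2])/K[1,1]
    a=x.copy();b=y.copy()
    for _ in range(20):
        f=1+c['k1']*(a*a+b*b);a=x/f;b=y/f
    return np.c_[a,b,np.ones(len(a))]
def cloud(c,d,mask):
    v,u=np.nonzero(mask&(d>0));r=undist(c,np.c_[u,v])
    X=r*d[v,u][:,None];return (X-c['t'])@c['R'],np.c_[u,v]
def onplane(c,uv,z):
    r=undist(c,uv)@c['R'];o=-c['R'].T@c['t']
    return o+r*((z-o[2])/r[:,2])[:,None]
def tri(c1,uv1,c2,uv2):
    A=[];b=[]
    for c,uv in((c1,uv1),(c2,uv2)):
        r=undist(c,uv)[0]@c['R'];r/=np.linalg.norm(r);o=-c['R'].T@c['t'];P=np.eye(3)-np.outer(r,r);A.append(P);b.append(P@o)
    return np.linalg.solve(sum(A),sum(b))
def proj(c,X):
    Y=np.atleast_2d(X)@c['R'].T+c['t'];a=Y[:,:2]/Y[:,2:];f=1+c['k1']*(a**2).sum(1)
    a=a*f[:,None];return np.c_[a[:,0]*c['K'][0,0]+c['K'][0,2],a[:,1]*c['K'][1,1]+c['K'][1,2]]
def look(name,fn):
    c=arm.camera_params(name);p,d=arm.grab_frame(name)
    cv2.imwrite('pics/'+fn+'.png',p[:,:,::-1]);np.savez('pics/'+fn+'.npz',p=p,d=d,**c);return c,p,d
def st():
    s=arm.sense();R=cv2.Rodrigues(s['eef_rot'])[0]
    print('t %.2f'%s['t'],'pos',s['position'].round(4),'yjaw deg %.1f'%np.degrees(np.arctan2(R[1,1],R[0,1])),'zax',R[:,2].round(3),'F',s['ft_force'].round(1),'w %.4f'%s['gripper_width'],'q',s['q'].round(2))
E
python3 - <<'E'
from h import *
for n in("top","side"):
    c,p,d=look(n,n+'1')
    for q in("mould1","wedge","board","bowl","paint_jar","paint_bottle"):
        for m in arm.silhouettes(n,q):
            if m['conf']<.3: continue
            X,uv=cloud(c,d,m['mask'])
            if len(X)<5: continue
            zt=np.percentile(X[:,2],90);T=X[X[:,2]>zt-.006]
            col=np.median(p[m['mask']],0)
            r=cv2.minAreaRect(T[:,:2].astype(np.float32)*1000)
            print(n,q,'%.2f'%m['conf'],np.round(m['extent']),'ztop %.4f'%zt,'rect',np.round(r[0],1),np.round(r[1],1),round(r[2],1),'col',col)
E
```

```text
top mould1 0.86 [369. 207.  17.  25.] ztop 0.0390 rect [ 569.6 -369.4] [60.4 46.9] 12.6 col [125. 115.  99.]
top mould1 0.73 [404. 185.  26.  26.] ztop 0.0389 rect [ 640.1 -479.9] [60.3 49.9] 30.0 col [62. 88. 41.]
top mould1 0.69 [364. 167.  22.  18.] ztop 0.0390 rect [ 682.  -363.4] [59.3 48.2] 86.5 col [135.  76.  25.]
top mould1 0.66 [296. 128.  22.  13.] ztop 0.0915 rect [ 792.8 -141.9] [37.  38.4] 89.8 col [134. 127. 117.]
top mould1 0.64 [140. 242.  24.  25.] ztop 0.0386 rect [454.5 294.2] [46.7 56.1] 68.1 col [119.  97.  85.]
top mould1 0.63 [115. 160.  25.  23.] ztop 0.0383 rect [692.6 385.7] [63.  47.7] 32.3 col [131. 107.  12.]
top mould1 0.54 [120. 194.  24.  26.] ztop 0.0391 rect [586.6 359.6] [47.7 56.3] 64.7 col [125. 115. 102.]
top wedge 0.88 [326. 241.  49.  28.] ztop 0.0598 rect [ 441.2 -287. ] [26.  24.4] 65.8 col [67. 43. 24.]
top wedge 0.41 [230. 211.  77.  71.] ztop 0.0374 rect [557.1  33.7] [198.4 224.9] 1.3 col [58. 36. 19.]
top board 0.97 [230. 206.  80.  69.] ztop 0.0372 rect [556.8  36.8] [198.3 218.5] 1.0 col [58. 36. 19.]
top bowl 0.97 [230. 126.  25.  29
[... 789 characters left out ...]
t [588.4 360.4] [48.3 61.8] 64.2 col [140. 136. 126.]
side mould1 0.53 [296. 140.  24.  20.] ztop 0.0375 rect [ 569.2 -369.1] [56.2 51.3] 13.9 col [136. 127. 115.]
side wedge 0.77 [321. 172.  34.  40.] ztop 0.0489 rect [ 443.1 -282.8] [23. 21.] 65.9 col [76. 54. 38.]
side board 0.72 [262. 237. 100.  89.] ztop 0.0397 rect [556.7  37.6] [199.8 221.9] 1.1 col [66. 46. 32.]
side bowl 0.92 [173. 210.  32.  30.] ztop 0.0446 rect [788.6  44. ] [78.3 77.7] 13.4 col [149. 146. 139.]
side paint_jar 0.87 [166. 296.  31.  40.] ztop 0.0720 rect [703.9 274.6] [52. 53.] 78.2 col [133.  59.  48.]
side paint_bottle 0.87 [202. 163.  15.  29.] ztop 0.0899 rect [ 789.4 -134.9] [34.5 32.7] 77.0 col [70. 82. 97.]
```

Run:
```python
from h import *
st()
f=np.load('pics/top1.npz');c={k:f[k] for k in('K','k1','R','t')}
m=arm.silhouettes
arm.grab_frame('top')
for r in arm.silhouettes('top','wedge'):
    if r['conf']<.6: continue
    X,uv=cloud(c,f['d'],r['mask'])
    a=np.linspace
    mu=X[:,:2].mean(0);w,V=np.linalg.eigh(np.cov((X[:,:2]-mu).T));v=V[:,1];v=v if v[1]>0 else -v
    print(mu,'dir',v,np.degrees(np.arctan2(v[1],v[0])))
    s=(X[:,:2]-mu)@v
    for lo in np.arange(s.min(),s.max(),.01):
        k=(s>=lo)&(s<lo+.01);print(round(lo,3),k.sum(),X[k,2].mean().round(4))
    T=X[X[:,2]>.05];print('handle top',T.mean(0))
```

```text
t 0.85 pos [0.2539 0.6791 0.2313] yjaw deg 69.5 zax [ 0.  0. -1.] F [ 0.1 -0.2 -0.3] w 0.0853 q [-1.29  0.6  -0.    1.6   0.    0.94 -0.08]
[ 0.46260765 -0.23706529] dir [0.41008172 0.91204878] 65.79003143625198
-0.067 28 0.0617
-0.057 30 0.0616
-0.047 52 0.0432
-0.037 46 0.028
-0.027 52 0.0257
-0.017 51 0.0229
-0.007 46 0.0204
0.003 49 0.018
0.013 46 0.0155
0.023 46 0.0126
0.033 42 0.0107
0.043 46 0.0067
0.053 40 0.0044
handle top [ 0.44116502 -0.28538263  0.06119343]
```

Emit:
carry_out([
  {"tx":4,"ty":-1},
  {"tx":8,"ty":-2},
  {"tx":11,"ty":-4},
  {"tx":14,"ty":-7},
  {"tx":17,"ty":-10,"jaw":1},
])

```text
invalid input
```

Emit:
carry_out([
  {"tx":4,"ty":-1,"tz":0,"turn":-7,"jaw":1},
  {"tx":8,"ty":-2,"tz":0,"turn":-14,"jaw":1},
  {"tx":11,"ty":-5,"tz":0,"turn":-21,"jaw":1},
  {"tx":14,"ty":-8,"tz":0,"turn":-28,"jaw":1},
  {"tx":17,"ty":-11,"tz":0,"turn":-35,"jaw":1},
])

```text
t: 1.37
position: [0.4236, 0.5694, 0.2312]
eef_rot: [1.471, 2.776, 0.0]
ft_force: [0.9, -0.3, -0.1]
gripper_width: 0.0852
```

Emit:
carry_out([
  {"tx":2,"ty":-3,"tz":0,"turn":-7,"jaw":1},
  {"tx":4,"ty":-6,"tz":0,"turn":-14,"jaw":1},
  {"tx":6,"ty":-9,"tz":0,"turn":-21,"jaw":1},
  {"tx":8,"ty":-12,"tz":0,"turn":-28,"jaw":1},
  {"tx":10,"ty":-16,"tz":0,"turn":-35,"jaw":1},
])

```text
t: 1.78
position: [0.5216, 0.4133, 0.2314]
eef_rot: [-2.236, -2.206, -0.002]
ft_force: [-0.1, 0.1, 0.4]
gripper_width: 0.085
```

Emit:
carry_out([
  {"tx":0,"ty":-4,"tz":0,"turn":-7,"jaw":1},
  {"tx":0,"ty":-8,"tz":0,"turn":-14,"jaw":1},
  {"tx":0,"ty":-12,"tz":0,"turn":-21,"jaw":1},
  {"tx":0,"ty":-16,"tz":0,"turn":-24,"jaw":1},
  {"tx":0,"ty":-20,"tz":0,"turn":-24,"jaw":1},
])

```text
t: 2.2
position: [0.5206, 0.2118, 0.2314]
eef_rot: [2.645, 1.695, 0.0]
ft_force: [0.7, -0.4, 0.6]
gripper_width: 0.0855
```

Emit:
carry_out([
  {"tx":0,"ty":-4,"tz":0,"turn":0,"jaw":1},
  {"tx":0,"ty":-8,"tz":0,"turn":0,"jaw":1},
  {"tx":0,"ty":-12,"tz":0,"turn":0,"jaw":1},
  {"tx":0,"ty":-16,"tz":0,"turn":0,"jaw":1},
  {"tx":0,"ty":-20,"tz":0,"turn":0,"jaw":1},
])

```text
t: 2.62
position: [0.5208, 0.0117, 0.2316]
eef_rot: [2.642, 1.7, 0.001]
ft_force: [1.3, -0.4, -0.4]
gripper_width: 0.0852
```

```bash
python3 -c "
from h import *
st()"
```

```text
t 2.62 pos [0.5208 0.0117 0.2316] yjaw deg -24.5 zax [ 0.001  0.    -1.   ] F [ 1.3 -0.4 -0.4] w 0.0852 q [-0.48  0.38  0.47  2.08 -0.26  0.73 -0.27]
```

Emit:
carry_out([
  {"tx":-1,"ty":-4,"tz":0,"turn":0,"jaw":1},
  {"tx":-2,"ty":-8,"tz":0,"turn":0,"jaw":1},
  {"tx":-3,"ty":-12,"tz":0,"turn":0,"jaw":1},
  {"tx":-4,"ty":-16,"tz":0,"turn":0,"jaw":1},
  {"tx":-5,"ty":-20,"tz":0,"turn":0,"jaw":1},
])

```text
t: 3.03
position: [0.4703, -0.1883, 0.2316]
eef_rot: [2.642, 1.7, 0.001]
ft_force: [-0.0, 0.1, -0.3]
gripper_width: 0.0854
```

Emit:
carry_out([
  {"tx":-1,"ty":-3,"tz":-1,"turn":0,"jaw":1},
  {"tx":-2,"ty":-6,"tz":-2,"turn":0,"jaw":1},
  {"tx":-3,"ty":-8,"tz":-4,"turn":0,"jaw":1},
  {"tx":-3,"ty":-9.7,"tz":-6,"turn":0,"jaw":1},
  {"tx":-3,"ty":-9.7,"tz":-8,"turn":0,"jaw":1},
])

```text
t: 3.45
position: [0.4404, -0.2877, 0.1511]
eef_rot: [2.643, 1.692, 0.0]
ft_force: [1.2, -0.5, -0.2]
gripper_width: 0.0855
```

Run:
```python
from h import *
st()
c,p,d=look('wrist','w2')
X,uv=cloud(c,d,np.ones(d.shape,bool))
g=np.linalg.norm(X[:,:2]-[.44,-.285],axis=1)<.03
T=X[g&(X[:,2]>.052)&(X[:,2]<.07)]
print(len(T),T.mean(0),cv2.minAreaRect(T[:,:2].astype(np.float32)*1000))
```

```text
t 3.45 pos [ 0.4404 -0.2877  0.1511] yjaw deg -24.8 zax [ 0.002 -0.003 -1.   ] F [ 1.2 -0.5 -0.2] w 0.0855 q [ 0.19  0.51  0.39  2.15 -0.36  0.55  0.42]
1031 [ 0.44252508 -0.28607061  0.06268518] ((441.9389953613281, -286.9880676269531), (26.0288028717041, 23.640710830688477), 65.2637710571289)
```

View pics/w2.png

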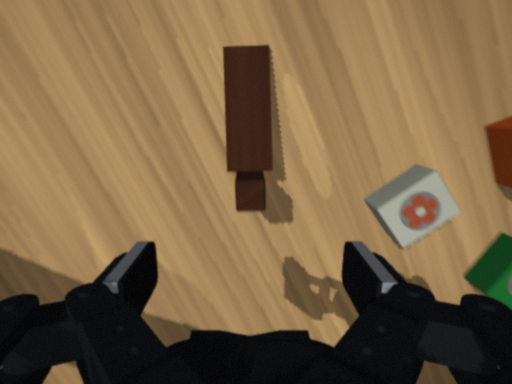

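The wrist view shows the wedge with its handle at (250,190) and its tip up at (247,46). All three cameras agree on the handle position, about (442,-287) with yaw 65°.

Emit:
carry_out([
  {"tx":0.1,"ty":0.1,"tz":-4,"turn":0,"jaw":1},
  {"tx":0.1,"ty":0.1,"tz":-8,"turn":0,"jaw":1},
  {"tx":0.1,"ty":0.1,"tz":-11,"turn":0,"jaw":1},
  {"tx":0.1,"ty":0.1,"tz":-11.7,"turn":0,"jaw":1},
  {"tx":0.1,"ty":0.1,"tz":-11.7,"turn":0,"jaw":0.6},
], squeeze=60)

```text
t: 3.92
position: [0.4413, -0.282, 0.0331]
eef_rot: [-2.639, -1.698, 0.002]
ft_force: [0.2, -0.2, 0.4]
gripper_width: 0.0754
```

Emit:
carry_out([
  {"tx":0,"ty":0,"tz":0,"turn":0,"jaw":0.2},
  {"tx":0,"ty":0,"tz":0,"turn":0,"jaw":0},
  {"tx":0,"ty":0,"tz":0,"turn":0,"jaw":0},
  {"tx":0,"ty":0,"tz":0,"turn":0,"jaw":0},
  {"tx":0,"ty":0,"tz":0,"turn":0,"jaw":0},
])

```text
t: 4.33
position: [0.4427, -0.2828, 0.0359]
eef_rot: [2.64, 1.699, 0.002]
ft_force: [-0.4, 0.4, 10.5]
gripper_width: 0.0234
```

Emit:
carry_out([
  {"tx":0,"ty":0,"tz":0,"turn":0,"jaw":0},
  {"tx":0,"ty":0,"tz":0,"turn":0,"jaw":0},
  {"tx":0,"ty":0,"tz":0,"turn":0,"jaw":0},
  {"tx":0,"ty":0,"tz":0,"turn":0,"jaw":0},
  {"tx":0,"ty":0,"tz":0,"turn":0,"jaw":0},
])

```text
t: 4.75
position: [0.4427, -0.2828, 0.0359]
eef_rot: [2.64, 1.699, 0.002]
ft_force: [-0.7, 0.3, 10.8]
gripper_width: 0.0231
```

Run:
```python
from h import *
st()
c,p,d=look('side','s3')
c,p,d=look('top','t3')
# board free edge & fences : fit
X,uv=cloud(c,d,np.ones(d.shape,bool))
g=(X[:,0]>.44)&(X[:,0]<.68)&(X[:,1]>-.12)&(X[:,1]<.18)&(X[:,2]>.01)
B=X[g]
print(cv2.minAreaRect(B[:,:2].astype(np.float32)*1000))
for y in np.arange(-.09,.16,.02):
    k=g&(abs(X[:,1]-y)<.005)&(abs(X[:,0]-.55)<.06)
    if k.any():print(y.round(2),np.median(X[k,2]).round(4))
big=cv2.resize(p[150:270,150:380],None,fx=3.4,fy=3.4,interpolation=cv2.INTER_CUBIC)
cv2.imwrite('pics/t3c.png',big[:,:,::-1])
```

```text
t 4.75 pos [ 0.4427 -0.2828  0.0359] yjaw deg -24.5 zax [ 0.002 -0.001 -1.   ] F [-0.7  0.3 10.8] w 0.0231 q [ 0.32  0.69  0.21  2.21 -0.49  0.29  0.53]
((560.07275390625, 36.88044738769531), (205.82345581054688, 261.3456115722656), 2.135685682296753)
-0.07 0.023
-0.05 0.0239
-0.03 0.0251
-0.01 0.0266
0.01 0.0283
0.03 0.0291
0.05 0.0305
0.07 0.0317
0.09 0.0328
0.11 0.0341
0.13 0.0355
0.15 0.0144
```

View pics/t3c.png

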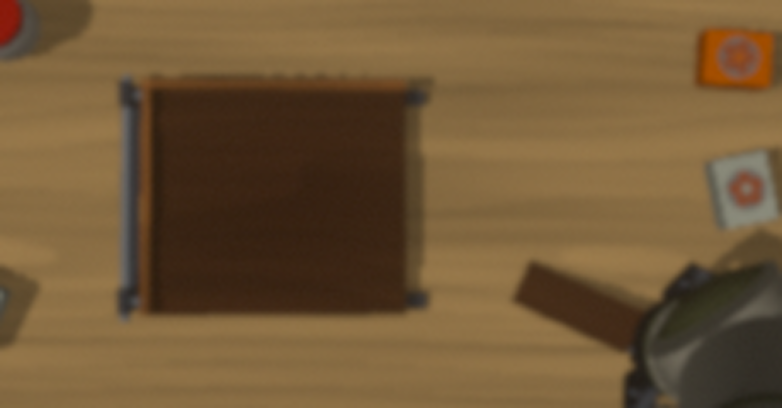

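```bash
cat >> h.py <<'E'
def px3(c,pts,z): return onplane(c,np.array([[150+a/3.4,150+b/3.4] for a,b in pts]),z)
E
python3 - <<'E'
from h import *
c=arm.camera_params('top')
print('free edge ctr', px3(c,[(405,200)],.0225))
print('front-left, front-right',px3(c,[(148,312)],.037),px3(c,[(405,312)],.0225))
print('back fence outer left/right',px3(c,[(140,80)],.049),px3(c,[(405,80)],.034))
print('back fence inner l/r',px3(c,[(150,91)],.049),px3(c,[(405,93)],.034))
print('side fence outer bottom/top',px3(c,[(140,312)],.049),px3(c,[(140,85)],.049))
for fn in('t3','side1','top1'):
    f=np.load(f'pics/{fn}.npz');c=arm.camera_params('side' if 's' in fn[:1] else 'top')
    X,uv=cloud(c,f['d'],np.ones(f['d'].shape,bool))
    # height above tilted plane
    hgt=X[:,2]-(.037-(.145-X[:,1])*.0658)
    k=(hgt>.008)&(hgt<.016)&(X[:,0]>.62)&(X[:,0]<.69)&(X[:,1]>-.06)&(X[:,1]<.1)
    L=X[k];q=np.polyfit(L[:,1],L[:,0],1);print(fn,'back fence',k.sum(),'x at y=.14,-.08',np.polyval(q,[.14,-.08]),'slope',q[0],L[:,0].min(),L[:,0].max())
    k=(hgt>.008)&(hgt<.018)&(X[:,0]>.48)&(X[:,0]<.62)&(X[:,1]>.11)&(X[:,1]<.18)
    L=X[k];q=np.polyfit(L[:,0],L[:,1],1);print(fn,'side fence',k.sum(),'y at x=.65',np.polyval(q,[.65,.46]),'slope',q[0],L[:,1].min(),L[:,1].max())
    k=(X[:,2]>.012)&(abs(X[:,2]-(.037-(.145-X[:,1])*.0658))<.006)&(abs(X[:,0]-.557)<.08)
    L=X[k];print('free edge y',[round(L[abs(L[:,0]-x)<.004][:,1].min(),4) for x in(.49,.52,.55,.58,.61)])
E
```

```text
free edge ctr [[ 0.55511033 -0.07858818  0.0225    ]]
front-left, front-right [[0.45669793 0.13686792 0.037     ]] [[ 0.45977396 -0.07981746  0.0225    ]]
back fence outer left/right [[0.6515082  0.14699727 0.049     ]] [[ 0.65688065 -0.07690014  0.034     ]]
back fence inner l/r [[0.64229241 0.13824635 0.049     ]] [[ 0.64572125 -0.07703449  0.034     ]]
side fence outer bottom/top [[0.45697127 0.14189199 0.049     ]] [[0.64726225 0.14686878 0.049     ]]
t3 back fence 138 x at y=.14,-.08 [0.64778749 0.65647902] slope -0.039506968628200155 0.6459892682710173 0.6579620733942617
t3 side fence 135 y at x=.65 [0.14442716 0.1396781 ] slope 0.02499506810084146 0.1371884358850389 0.14674124351182344
free edge y [np.float64(-0.2316), np.float64(-0.0788), np.float64(-0.0784), np.float64(-0.078), np.float64(-0.0777)]
side1 back fence 170 x at y=.14,-.08 [0.65055972 0.6542422 ] slope -0.016738556393180812 0.6470767167472675 0.6584191169618732
side1 side fence 237 y at x=.65 [0.14432634 0.14133638] slope 0.015736600271097904 0.1351939401202619 0.1484947302519984
free edge y [np.float64(-0.2289), np.float64(-0.0776), np.float64(-0.0765), np.float64(-0.0786), np.float64(-0.0757)]
top1 back fence 137 x at y=.14,-.08 [0.64816165 0.65627455] slope -0.03687683463982258 0.6462365328247195 0.6582706290696926
top1 side fence 134 y at x=.65 [0.14439772 0.13974088] slope 0.024509668701012587 0.1373997456597015 0.14696220850009198
free edge y [np.float64(-0.2313), np.float64(-0.0789), np.float64(-0.0783), np.float64(-0.0781), np.float64(-0.0776)]
```

Emit:
carry_out([
  {"tx":0,"ty":0,"tz":1,"turn":0,"jaw":0},
  {"tx":0,"ty":0,"tz":2,"turn":0,"jaw":0},
  {"tx":2,"ty":0,"tz":2,"turn":5,"jaw":0},
  {"tx":4,"ty":0,"tz":2,"turn":10,"jaw":0},
  {"tx":6,"ty":0,"tz":2,"turn":15,"jaw":0},
])

```text
t: 5.27
position: [0.5029, -0.2827, 0.0559]
eef_rot: [2.393, 2.034, -0.0]
ft_force: [1.0, -0.3, -1.8]
gripper_width: 0.0228
```

Emit:
carry_out([
  {"tx":2,"ty":2,"tz":0,"turn":5,"jaw":0},
  {"tx":4,"ty":4,"tz":0,"turn":10.7,"jaw":0},
  {"tx":5.5,"ty":6,"tz":0,"turn":10.7,"jaw":0},
  {"tx":5.5,"ty":6,"tz":0,"turn":10.7,"jaw":0},
  {"tx":5.5,"ty":6,"tz":0,"turn":10.7,"jaw":0},
])

```text
t: 5.68
position: [0.5581, -0.2208, 0.0552]
eef_rot: [2.194, 2.248, 0.001]
ft_force: [-0.4, 0.1, -1.1]
gripper_width: 0.0229
```

Run:
```python
from h import *
st()
c,p,d=look('side','s4')
c,p,d=look('top','t4')
big=cv2.resize(p[150:270,150:380],None,fx=3.4,fy=3.4,interpolation=cv2.INTER_CUBIC)
cv2.imwrite('pics/t4c.png',big[:,:,::-1])
p,d=arm.grab_frame('wrist');cv2.imwrite('pics/w4.png',p[:,:,::-1])
```

```text
t 5.68 pos [ 0.5581 -0.2208  0.0552] yjaw deg 1.4 zax [ 0.001 -0.    -1.   ] F [-0.4  0.1 -1.1] w 0.0229 q [ 0.14  0.7   0.21  2.03 -0.32  0.44  0.62]
```

View pics/t4c.png

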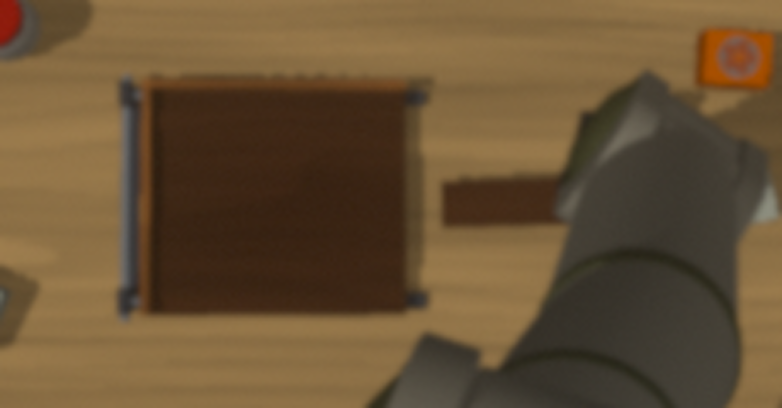

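View pics/s4.png

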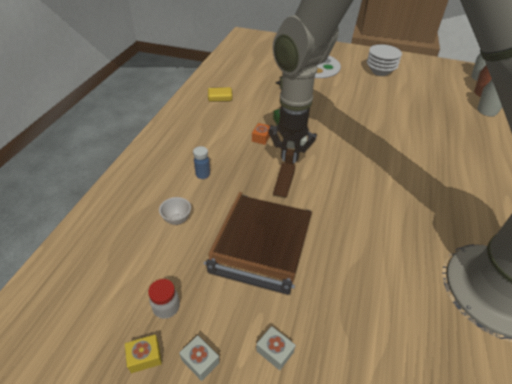

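View pics/w4.png

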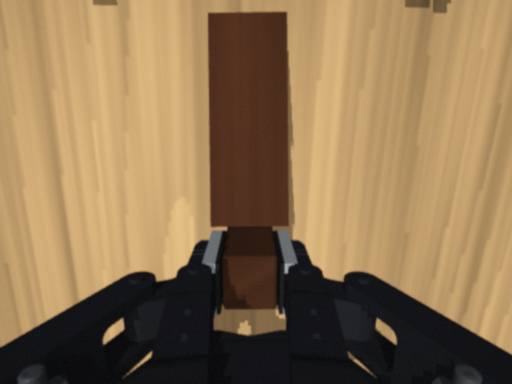

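Emit:
carry_out([
  {"tx":0,"ty":0,"tz":-1,"turn":0,"jaw":0},
  {"tx":0,"ty":0,"tz":-1.6,"turn":0,"jaw":0},
  {"tx":0,"ty":0,"tz":-1.9,"turn":0,"jaw":0},
  {"tx":0,"ty":0,"tz":-1.9,"turn":0,"jaw":0},
  {"tx":0,"ty":0,"tz":-1.9,"turn":0,"jaw":0},
])

```text
t: 6.25
position: [0.5562, -0.2232, 0.0359]
eef_rot: [-2.199, -2.243, 0.0]
ft_force: [-2.0, 1.5, 17.0]
gripper_width: 0.0228
```

Run:
```python
from h import *
st()
print(px3(arm.camera_params('top'),[(443,200)],.024))
c,p,d=look('top','t5')
big=cv2.resize(p[150:270,150:380],None,fx=3.4,fy=3.4,interpolation=cv2.INTER_CUBIC)
X,uv=cloud(c,d,np.ones(d.shape,bool))
k=(X[:,2]>.002)&(abs(X[:,0]-.558)<.012)&(X[:,1]<-.085)&(X[:,1]>-.17)
L=X[k];print(L[:,1].max(),[ (round(y,3),np.median(L[abs(L[:,1]-y)<.004,2]).round(4)) for y in np.arange(-.16,-.09,.01)])
```

```text
t 6.25 pos [ 0.5562 -0.2232  0.0359] yjaw deg 1.1 zax [-0.  0. -1.] F [-2.   1.5 17. ] w 0.0228 q [ 0.16  0.73  0.19  2.03 -0.33  0.41  0.63]
[[ 0.55551231 -0.1109968   0.024     ]]
-0.08782853268227218 [(np.float64(-0.16), np.float64(0.0199)), (np.float64(-0.15), np.float64(0.0138)), (np.float64(-0.14), np.float64(0.012)), (np.float64(-0.13), np.float64(0.0095)), (np.float64(-0.12), np.float64(0.0069)), (np.float64(-0.11), np.float64(0.0061)), (np.float64(-0.1), np.float64(0.0039)), (np.float64(-0.09), np.float64(0.0027))]
```

Emit:
carry_out([
  {"tx":0,"ty":0,"tz":0.12,"turn":0,"jaw":0},
  {"tx":0,"ty":1,"tz":0.12,"turn":0,"jaw":0},
  {"tx":0,"ty":2,"tz":0.12,"turn":0,"jaw":0},
  {"tx":0,"ty":3,"tz":0.12,"turn":0,"jaw":0},
  {"tx":0,"ty":4,"tz":0.12,"turn":0,"jaw":0},
])

```text
t: 6.72
position: [0.5567, -0.1809, 0.036]
eef_rot: [-2.197, -2.245, 0.0]
ft_force: [0.8, -0.2, -0.8]
gripper_width: 0.023
```

Emit:
carry_out([
  {"tx":0,"ty":1,"tz":0,"turn":0,"jaw":0},
  {"tx":0,"ty":2,"tz":0,"turn":0,"jaw":0},
  {"tx":0,"ty":3,"tz":0,"turn":0,"jaw":0},
  {"tx":0,"ty":4,"tz":0,"turn":0,"jaw":0},
  {"tx":0,"ty":4,"tz":0,"turn":0,"jaw":0},
])

```text
t: 7.13
position: [0.5568, -0.1395, 0.0362]
eef_rot: [-2.194, -2.246, -0.001]
ft_force: [-0.5, 0.1, -4.2]
gripper_width: 0.0231
```

```bash
cat >> h.py <<'E'
def tilt(name,fn,x0=.47,x1=.6,yc=(-.06,.12)):
    c,p,d=look(name,fn)
    X,uv=cloud(c,d,np.ones(d.shape,bool))
    k=(X[:,0]>x0)&(X[:,0]<x1)&(X[:,1]>yc[0])&(X[:,1]<yc[1])&(X[:,2]>.01)&(X[:,2]<.05)
    L=X[k]
    for _ in range(4):
        A=np.c_[L[:,:2],np.ones(len(L))];q=np.linalg.lstsq(A,L[:,2],rcond=None)[0];r=L[:,2]-A@q;L=L[abs(r)<max(.0015,2*r.std())]
    print(name,'n',len(L),'slope x %.4f y %.4f'%(q[0],q[1]),'rms',r.std().round(4),'z at free edge %.4f hinge %.4f'%(q@[.557,-.0785,1],q@[.557,.14,1]))
E
python3 - <<'E'
from h import *
st();tilt('top','t6');tilt('side','s6')
for n in('t3','side1'):
    pass
E
```

```text
t 7.13 pos [ 0.5568 -0.1395  0.0362] yjaw deg 1.4 zax [-0.001  0.001 -1.   ] F [-0.5  0.1 -4.2] w 0.0231 q [ 0.02  0.71  0.2   2.09 -0.36  0.37  0.53]
top n 2523 slope x 0.0003 y 0.0269 rms 0.0019 z at free edge 0.0308 hinge 0.0367
side n 2673 slope x -0.0006 y 0.0282 rms 0.0009 z at free edge 0.0306 hinge 0.0367
```

View pics/s6.png

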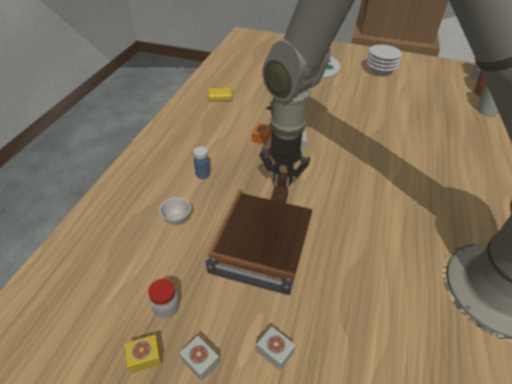

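Emit:
carry_out([
  {"tx":0,"ty":0.6,"tz":0,"turn":0,"jaw":0},
  {"tx":0,"ty":1.2,"tz":0,"turn":0,"jaw":0},
  {"tx":0,"ty":1.7,"tz":0,"turn":0,"jaw":0},
  {"tx":0,"ty":2.1,"tz":0,"turn":0,"jaw":0},
  {"tx":0,"ty":2.1,"tz":0,"turn":0,"jaw":0},
])

```text
t: 7.65
position: [0.5569, -0.1203, 0.0364]
eef_rot: [-2.196, -2.245, -0.0]
ft_force: [-0.4, 0.2, -4.4]
gripper_width: 0.023
```

Run:
```python
from h import *
st();tilt('top','t7');tilt('side','s7');tilt('top','t7b');tilt('side','s7b')
```

```text
t 7.65 pos [ 0.5569 -0.1203  0.0364] yjaw deg 1.3 zax [-0.     0.001 -1.   ] F [-0.4  0.2 -4.4] w 0.0230 q [-0.02  0.71  0.2   2.1  -0.37  0.36  0.51]
top n 2346 slope x -0.0013 y 0.0042 rms 0.0019 z at free edge 0.0357 hinge 0.0366
side n 2764 slope x 0.0022 y 0.0040 rms 0.001 z at free edge 0.0361 hinge 0.0370
top n 2374 slope x -0.0003 y 0.0029 rms 0.0018 z at free edge 0.0361 hinge 0.0367
side n 2739 slope x 0.0021 y 0.0037 rms 0.001 z at free edge 0.0361 hinge 0.0369
```

Run:
```python
from h import *
for fn in('top1','side1','t3','s3','t7','s7','t7b','s7b'):
    f=np.load(f'pics/{fn}.npz');c={k:f[k] for k in('K','k1','R','t')}
    X,uv=cloud(c,f['d'],np.ones(f['d'].shape,bool))
    def fit(k):
        L=X[k]
        for _ in range(5):
            A=np.c_[L[:,:2],np.ones(len(L))];q=np.linalg.lstsq(A,L[:,2],rcond=None)[0];r=L[:,2]-A@q;L=L[abs(r)<max(.0012,2*r.std())]
        return q
    k=(X[:,0]>.47)&(X[:,0]<.6)&(X[:,1]>-.06)&(X[:,1]<.12)&(X[:,2]>.01)&(X[:,2]<.05)
    t=(X[:,0]>.45)&(X[:,0]<.72)&(abs(X[:,1])<.3)&(abs(X[:,2])<.006)
    a=fit(k);b=fit(t);print(fn,'board',a[:2].round(4),'table',b[:2].round(4),b@[.557,.03,1])
```

```text
top1 board [0.0001 0.0661] table [-0.0012 -0.0007] -0.00016992070541633228
side1 board [-0.0009  0.0655] table [-0.0011  0.0017] 0.0003337454083200156
t3 board [-0.0024  0.0636] table [-0.0015 -0.0006] -0.0002553184585075421
s3 board [-0.0019  0.0661] table [-0.0007  0.0014] 0.0003115643610436697
t7 board [-0.001   0.0043] table [-0.0013 -0.0009] -0.00024778064022236673
s7 board [0.0022 0.0041] table [-0.0012  0.0016] 0.00030367234318198235
t7b board [-0.0006  0.0029] table [-0.001  -0.0006] -0.0002643526014280278
s7b board [0.0021 0.0037] table [-0.0008  0.0016] 0.0002668128048048116
```

Emit:
carry_out([
  {"tx":0,"ty":0.12,"tz":0,"turn":0,"jaw":0},
  {"tx":0,"ty":0.22,"tz":0,"turn":0,"jaw":0},
  {"tx":0,"ty":0.33,"tz":0,"turn":0,"jaw":0},
  {"tx":0,"ty":0.33,"tz":0,"turn":0,"jaw":0},
  {"tx":0,"ty":0.33,"tz":0,"turn":0,"jaw":0},
])

```text
t: 8.27
position: [0.557, -0.1186, 0.0365]
eef_rot: [2.198, 2.244, -0.0]
ft_force: [-0.2, -2.6, -3.6]
gripper_width: 0.0226
```

Run:
```python
from h import *
st();tilt('top','t8');tilt('side','s8');tilt('top','t8b');tilt('side','s8b')
```

```text
t 8.27 pos [ 0.557  -0.1186  0.0365] yjaw deg 1.2 zax [ 0. -0. -1.] F [-0.2 -2.6 -3.6] w 0.0226 q [-0.02  0.71  0.2   2.1  -0.38  0.36  0.5 ]
top n 2364 slope x 0.0001 y 0.0028 rms 0.0019 z at free edge 0.0362 hinge 0.0368
side n 2741 slope x -0.0004 y 0.0009 rms 0.001 z at free edge 0.0365 hinge 0.0368
top n 2388 slope x -0.0019 y 0.0005 rms 0.0019 z at free edge 0.0364 hinge 0.0365
side n 2729 slope x -0.0003 y 0.0025 rms 0.001 z at free edge 0.0364 hinge 0.0369
```

Emit:
carry_out([
  {"tx":0,"ty":0.1,"tz":0,"turn":0,"jaw":0},
  {"tx":0,"ty":0.15,"tz":0,"turn":0,"jaw":0},
  {"tx":0,"ty":0.15,"tz":0,"turn":0,"jaw":0},
  {"tx":0,"ty":0.15,"tz":0,"turn":0,"jaw":0},
  {"tx":0,"ty":0.15,"tz":0,"turn":0,"jaw":0},
])

```text
t: 8.88
position: [0.557, -0.1166, 0.0365]
eef_rot: [-2.198, -2.245, -0.0]
ft_force: [0.8, -2.0, -3.6]
gripper_width: 0.0229
```

Run:
```python
from h import *
st();tilt('top','t9');tilt('side','s9');tilt('top','t9b');tilt('side','s9b');tilt('top','t9b');tilt('side','s9b')
```

```text
t 8.88 pos [ 0.557  -0.1166  0.0365] yjaw deg 1.2 zax [-0.  0. -1.] F [ 0.8 -2.  -3.6] w 0.0229 q [-0.03  0.71  0.2   2.11 -0.38  0.36  0.5 ]
top n 2306 slope x 0.0045 y 0.0011 rms 0.0018 z at free edge 0.0367 hinge 0.0370
side n 2813 slope x 0.0002 y -0.0004 rms 0.001 z at free edge 0.0370 hinge 0.0369
top n 2347 slope x -0.0010 y -0.0005 rms 0.0019 z at free edge 0.0368 hinge 0.0367
side n 2767 slope x 0.0012 y -0.0003 rms 0.001 z at free edge 0.0370 hinge 0.0369
top n 2352 slope x -0.0002 y -0.0003 rms 0.0019 z at free edge 0.0369 hinge 0.0368
side n 2796 slope x 0.0010 y -0.0009 rms 0.001 z at free edge 0.0371 hinge 0.0369
```

Emit:
carry_out([
  {"tx":0,"ty":0,"tz":0,"turn":0,"jaw":0.5},
  {"tx":0,"ty":0,"tz":0,"turn":0,"jaw":0.7},
  {"tx":0,"ty":0,"tz":0,"turn":0,"jaw":0.8},
  {"tx":0,"ty":0,"tz":2,"turn":0,"jaw":1},
  {"tx":0,"ty":0,"tz":5,"turn":0,"jaw":1},
])

```text
t: 9.6
position: [0.5555, -0.1163, 0.0851]
eef_rot: [-2.195, -2.242, 0.004]
ft_force: [-0.0, 0.0, -0.8]
gripper_width: 0.0813
```

Emit:
carry_out([
  {"tx":0,"ty":-1,"tz":3,"turn":0,"jaw":1},
  {"tx":0,"ty":-2,"tz":6,"turn":0,"jaw":1},
  {"tx":0,"ty":-5,"tz":9,"turn":0,"jaw":1},
  {"tx":0,"ty":-8,"tz":11,"turn":0,"jaw":1},
  {"tx":0,"ty":-12,"tz":11,"turn":0,"jaw":1},
])

```text
t: 10.02
position: [0.5592, -0.2365, 0.2013]
eef_rot: [2.191, 2.245, 0.007]
ft_force: [1.3, -0.1, 0.0]
gripper_width: 0.0852
```

Run:
```python
from h import *
st();tilt('top','t10');tilt('side','s10');tilt('top','t10b');tilt('side','s10b')
for r in arm.silhouettes('top','mould1'):
    if r['conf']<.3: continue
    f=np.load('pics/t10b.npz');c={k:f[k] for k in('K','k1','R','t')}
    X,_=cloud(c,f['d'],r['mask']);
    if len(X)<5: continue
    print(r['conf'],r['extent'].__repr__()[:60],X.mean(0).round(3),np.median(f['p'][r['mask']],0))
```

```text
t 10.02 pos [ 0.5592 -0.2365  0.2013] yjaw deg 1.4 zax [ 0.007 -0.    -1.   ] F [ 1.3 -0.1  0. ] w 0.0852 q [ 0.07  0.51  0.35  1.93 -0.25  0.74  0.59]
top n 2508 slope x -0.0024 y 0.0029 rms 0.0019 z at free edge 0.0362 hinge 0.0369
side n 2766 slope x 0.0009 y 0.0011 rms 0.001 z at free edge 0.0365 hinge 0.0368
top n 2522 slope x 0.0003 y 0.0016 rms 0.0019 z at free edge 0.0363 hinge 0.0367
side n 2764 slope x 0.0000 y 0.0019 rms 0.001 z at free edge 0.0364 hinge 0.0368
0.91 [141.4, 240.3, 22.2, 20.8] [0.453 0.292 0.032] [128.  118.5 103. ]
0.8 [120.6, 196.1, 22.4, 24.1] [0.585 0.355 0.033] [127. 117. 104.]
0.74 [404.7, 181.1, 23.0, 17.8] [ 0.647 -0.479  0.036] [51. 63. 33.]
0.6 [114.8, 158.9, 22.0, 24.6] [0.691 0.382 0.031] [135. 109.  12.]
0.58 [364.9, 163.2, 20.8, 6.7] [ 0.691 -0.345  0.07 ] [136.5  75.   16. ]
```

View pics/t10b.png

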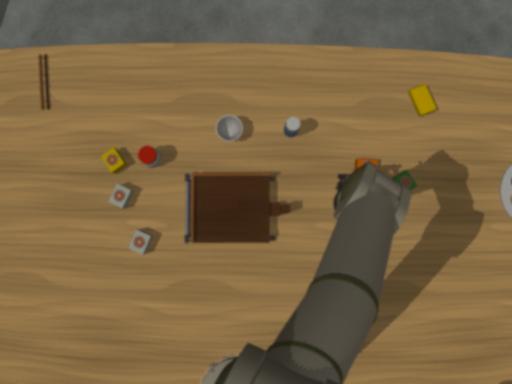

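View pics/s10b.png

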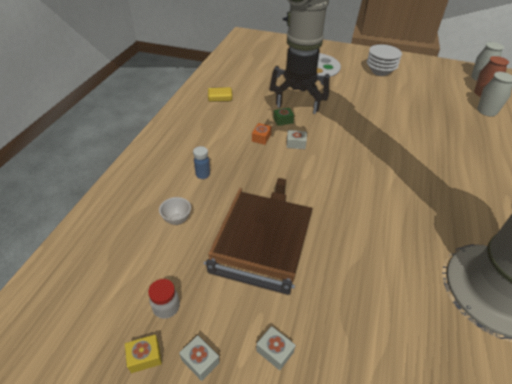

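Board level: top view slope about 0.002 rad and side view about 0.0015. Wedge seated with its handle at (287,208) in the top view. Next I take the lone white mould at (369,205), which the gripper is now hiding; the orange and green blocks beside it are look-alikes.

Emit:
carry_out([
  {"tx":0.2,"ty":-3,"tz":0,"turn":3,"jaw":1},
  {"tx":0.4,"ty":-6,"tz":-1,"turn":6,"jaw":1},
  {"tx":0.7,"ty":-9,"tz":-2,"turn":9,"jaw":1},
  {"tx":1,"ty":-12,"tz":-3,"turn":11.6,"jaw":1},
  {"tx":1,"ty":-13.3,"tz":-4,"turn":11.6,"jaw":1},
])

```text
t: 10.68
position: [0.5672, -0.3722, 0.1556]
eef_rot: [1.957, 2.456, -0.001]
ft_force: [-0.5, -0.3, 1.1]
gripper_width: 0.0854
```

```bash
cat >> h.py <<'E'
def mould(fn,xy,r=.05,z0=.036):
    "fit white mould top near xy in wrist view"
    c,p,d=look('wrist',fn)
    X,uv=cloud(c,d,np.ones(d.shape,bool))
    g=(np.linalg.norm(X[:,:2]-xy,axis=1)<r)&(abs(X[:,2]-z0)<.006)
    T=X[g]
    q=cv2.minAreaRect(T[:,:2].astype(np.float32)*1000)
    (cx,cy),(a,b),an=q
    if b>a: a,b,an=b,a,an+90
    an=(an+90)%180-90
    print(fn,'n',len(T),'z',np.median(T[:,2]).round(4),'ctr %.1f %.1f size %.1f %.1f longyaw %.1f'%(cx,cy,a,b,an),'col',np.median(p[uv[g][:,1],uv[g][:,0]],0))
E
python3 - <<'E'
from h import *
st();mould('w11',[.5695,-.3693])
E
```

```text
t 10.68 pos [ 0.5672 -0.3722  0.1556] yjaw deg 12.9 zax [ 0.    -0.001 -1.   ] F [-0.5 -0.3  1.1] w 0.0854 q [ 0.33  0.64  0.26  1.79 -0.23  0.74  0.94]
w11 n 3675 z 0.0374 ctr 569.6 -369.6 size 60.0 48.3 longyaw 12.2 col [151. 152. 138.]
```

View pics/w11.png

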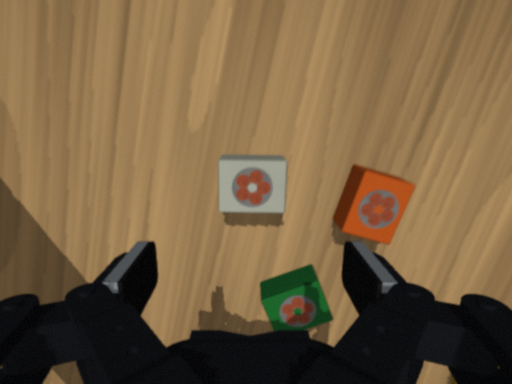

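Emit:
carry_out([
  {"tx":0.2,"ty":0.2,"tz":-3,"turn":-0.7,"jaw":1},
  {"tx":0.2,"ty":0.2,"tz":-6,"turn":-0.7,"jaw":1},
  {"tx":0.2,"ty":0.2,"tz":-9,"turn":-0.7,"jaw":1},
  {"tx":0.2,"ty":0.2,"tz":-10,"turn":-0.7,"jaw":1},
  {"tx":0.2,"ty":0.2,"tz":-10,"turn":-0.7,"jaw":1},
])

```text
t: 11.15
position: [0.5679, -0.3647, 0.0535]
eef_rot: [-1.969, -2.44, 0.0]
ft_force: [0.5, 0.6, 0.4]
gripper_width: 0.0856
```

```bash
python3 -c "
from h import *
st()"
```

```text
t 11.15 pos [ 0.5679 -0.3647  0.0535] yjaw deg 12.2 zax [-0.005  0.004 -1.   ] F [0.5 0.6 0.4] w 0.0856 q [ 0.36  0.76  0.21  1.85 -0.27  0.57  0.95]
```

Emit:
carry_out([
  {"tx":0,"ty":0,"tz":-2,"turn":0,"jaw":1},
  {"tx":0,"ty":0,"tz":-3.5,"turn":0,"jaw":1},
  {"tx":0,"ty":0,"tz":-4.2,"turn":0,"jaw":1},
  {"tx":0,"ty":0,"tz":-4.2,"turn":0,"jaw":1},
  {"tx":0,"ty":0,"tz":-4.2,"turn":0,"jaw":1},
])

```text
t: 11.57
position: [0.5691, -0.3677, 0.0149]
eef_rot: [1.975, 2.443, 0.0]
ft_force: [-0.2, -0.9, 0.8]
gripper_width: 0.0855
```

```bash
python3 -c "
from h import *
st()"
```

```text
t 11.57 pos [ 0.5691 -0.3677  0.0149] yjaw deg 12.1 zax [ 0. -0. -1.] F [-0.2 -0.9  0.8] w 0.0855 q [ 0.37  0.82  0.19  1.85 -0.29  0.5   0.97]
```

Emit:
carry_out([
  {"tx":0,"ty":-0.15,"tz":-0.2,"turn":0,"jaw":0.6},
  {"tx":0,"ty":-0.15,"tz":-0.2,"turn":0,"jaw":0.5},
  {"tx":0,"ty":-0.15,"tz":-0.2,"turn":0,"jaw":0.4},
  {"tx":0,"ty":-0.15,"tz":-0.2,"turn":0,"jaw":0.3},
  {"tx":0,"ty":-0.15,"tz":-0.2,"turn":0,"jaw":0.3},
], squeeze=60)

```text
t: 11.98
position: [0.5693, -0.3699, 0.0136]
eef_rot: [1.974, 2.442, 0.0]
ft_force: [-0.3, -1.2, 6.5]
gripper_width: 0.0588
```

Emit:
carry_out([
  {"tx":0,"ty":0,"tz":0,"turn":0,"jaw":0.3},
  {"tx":0,"ty":0,"tz":0.5,"turn":0,"jaw":0.3},
  {"tx":0,"ty":0,"tz":2,"turn":0,"jaw":0.3},
  {"tx":0,"ty":0,"tz":3,"turn":0,"jaw":0.3},
  {"tx":0,"ty":0,"tz":4,"turn":0,"jaw":0.3},
])

```text
t: 12.4
position: [0.5692, -0.3695, 0.0542]
eef_rot: [1.974, 2.442, 0.0]
ft_force: [0.6, 0.2, -1.8]
gripper_width: 0.0585
```

Run:
```python
from h import *
st();look('wrist','w12');look('side','s12')
a=np.hstack([cv2.imread('pics/w12.png'),cv2.imread('pics/s12.png')[60:250,200:360].repeat(2,0).repeat(2,1)[:380].copy() if 0 else cv2.resize(cv2.imread('pics/s12.png')[60:252,220:340],(240,384))])
cv2.imwrite('pics/w12j.png',a)
```

```text
t 12.40 pos [ 0.5692 -0.3695  0.0542] yjaw deg 12.1 zax [ 0.001 -0.001 -1.   ] F [ 0.6  0.2 -1.8] w 0.0585 q [ 0.36  0.76  0.21  1.84 -0.27  0.56  0.96]
```

View pics/w12j.png

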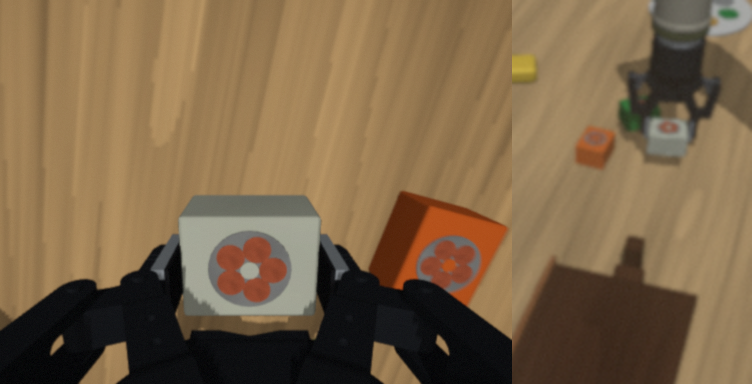

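Emit:
carry_out([
  {"tx":0,"ty":2,"tz":2,"turn":-3,"jaw":0.3},
  {"tx":0.5,"ty":5,"tz":4,"turn":-6,"jaw":0.3},
  {"tx":1,"ty":9,"tz":6,"turn":-9,"jaw":0.3},
  {"tx":1.5,"ty":13,"tz":6,"turn":-11,"jaw":0.3},
  {"tx":2,"ty":17,"tz":6,"turn":-11,"jaw":0.3},
])

```text
t: 12.92
position: [0.5895, -0.1985, 0.1139]
eef_rot: [2.202, 2.237, 0.002]
ft_force: [0.8, -0.1, -1.8]
gripper_width: 0.0585
```

Emit:
carry_out([
  {"tx":0.5,"ty":4,"tz":0,"turn":0,"jaw":0.3},
  {"tx":1,"ty":8,"tz":0,"turn":0,"jaw":0.3},
  {"tx":1.5,"ty":12,"tz":0,"turn":0,"jaw":0.3},
  {"tx":2,"ty":16,"tz":0,"turn":0,"jaw":0.3},
  {"tx":2,"ty":18,"tz":0,"turn":0,"jaw":0.3},
])

```text
t: 13.33
position: [0.6095, -0.013, 0.1122]
eef_rot: [-2.192, -2.248, -0.003]
ft_force: [0.3, 0.0, -2.5]
gripper_width: 0.0589
```

Run:
```python
from h import *
st();arm.grab_frame('wrist');st();look('wrist','w13');
```

```text
t 13.33 pos [ 0.6095 -0.013   0.1122] yjaw deg 1.4 zax [ 0.     0.003 -1.   ] F [ 0.3  0.  -2.5] w 0.0589 q [-0.3   0.64  0.35  1.98 -0.38  0.58  0.33]
t 13.38 pos [ 0.6091 -0.0099  0.1119] yjaw deg 1.6 zax [-0.001  0.004 -1.   ] F [-0.5  4.  -1.9] w 0.0586 q [-0.3   0.64  0.35  1.98 -0.38  0.58  0.33]
```

View pics/w13.png

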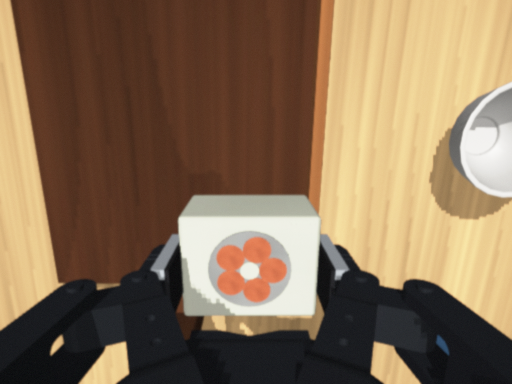

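Run:
```python
from h import *
f=np.load('pics/w13.npz');c={k:f[k] for k in('K','k1','R','t')}
X,uv=cloud(c,f['d'],np.ones(f['d'].shape,bool))
k=(X[:,2]>.044)&(X[:,2]<.054)&(X[:,0]>.62)&(X[:,0]<.68)&(uv[:,1]<185)
L=X[k];print(len(L))
for y in np.arange(L[:,1].min(),L[:,1].max(),.012):
    m=L[(L[:,1]>=y)&(L[:,1]<y+.012)];print(y.round(3),'x',m[:,0].min().round(4),m[:,0].max().round(4),np.median(m[:,2]).round(4))
k=(X[:,2]>.025)&(X[:,2]<.042)&(X[:,0]<.55)&(uv[:,1]<280)
L=X[k]
for y in np.arange(L[:,1].min(),L[:,1].max(),.02):
    m=L[(L[:,1]>=y)&(L[:,1]<y+.02)];print(y.round(3),'x',np.percentile(m[:,0],.5).round(4),np.median(m[:,2]).round(4))
```

```text
2598
0.009 x 0.6494 0.6579 0.0497
0.021 x 0.6493 0.6576 0.0497
0.033 x 0.649 0.6574 0.0497
0.045 x 0.6489 0.6572 0.0498
0.057 x 0.6486 0.6569 0.0499
0.069 x 0.6484 0.6566 0.0499
0.081 x 0.6483 0.6566 0.05
0.093 x 0.6481 0.6562 0.0499
0.105 x 0.6477 0.6561 0.05
0.117 x 0.6478 0.6559 0.0498
-0.077 x 0.4596 0.0378
-0.057 x 0.4595 0.0379
-0.037 x 0.4596 0.0379
-0.017 x 0.459 0.038
0.003 x 0.4588 0.0381
0.023 x 0.4585 0.0381
0.043 x 0.4581 0.0382
0.063 x 0.4578 0.0382
0.083 x 0.4576 0.0382
0.103 x 0.4572 0.0382
```

Emit:
carry_out([
  {"tx":0,"ty":3,"tz":0,"turn":-0.5,"jaw":0.3},
  {"tx":0,"ty":6,"tz":0,"turn":-0.5,"jaw":0.3},
  {"tx":0,"ty":9,"tz":-1,"turn":-0.5,"jaw":0.3},
  {"tx":-0.2,"ty":11,"tz":-2,"turn":-0.5,"jaw":0.3},
  {"tx":-0.2,"ty":11.2,"tz":-3,"turn":-0.5,"jaw":0.3},
])

```text
t: 13.85
position: [0.6064, 0.0973, 0.0819]
eef_rot: [-2.203, -2.237, -0.002]
ft_force: [0.3, 1.1, -1.1]
gripper_width: 0.0587
```

Emit:
carry_out([
  {"tx":0,"ty":0,"tz":-1,"turn":0,"jaw":0.3},
  {"tx":0,"ty":0,"tz":-2,"turn":0,"jaw":0.3},
  {"tx":0,"ty":0,"tz":-2.4,"turn":0,"jaw":0.3},
  {"tx":0,"ty":0,"tz":-2.4,"turn":0,"jaw":0.3},
  {"tx":0,"ty":0,"tz":-2.4,"turn":0,"jaw":0.3},
])

```text
t: 14.27
position: [0.607, 0.0908, 0.0584]
eef_rot: [2.212, 2.231, -0.001]
ft_force: [0.5, -0.1, -2.3]
gripper_width: 0.0588
```

Run:
```python
from h import *
st();look('wrist','w14');st()
```

```text
t 14.27 pos [0.607  0.0908 0.0584] yjaw deg 0.5 zax [-0.    -0.001 -1.   ] F [ 0.5 -0.1 -2.3] w 0.0588 q [-0.45  0.72  0.32  2.   -0.45  0.49  0.21]
t 14.32 pos [0.6072 0.0911 0.0587] yjaw deg 0.5 zax [ 0. -0. -1.] F [-0.8  0.4 -1.9] w 0.0587 q [-0.45  0.72  0.32  2.   -0.45  0.49  0.21]
```

View pics/w14.png

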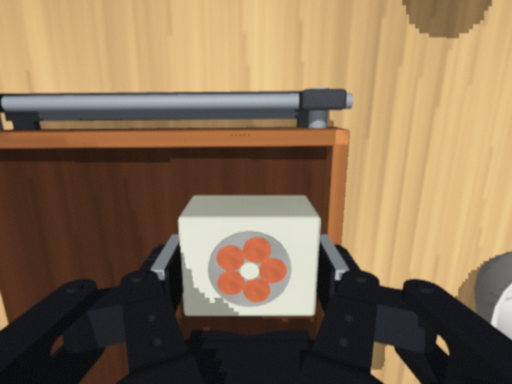

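Run:
```python
from h import *
f=np.load('pics/w14.npz');c={k:f[k] for k in('K','k1','R','t')}
X,uv=cloud(c,f['d'],np.ones(f['d'].shape,bool))
k=(X[:,2]>.045)&(X[:,2]<.053)&(uv[:,1]<152)&(X[:,0]<.65)&(X[:,1]<.16)
L=X[k]
for x in np.arange(.5,.65,.02):
    m=L[abs(L[:,0]-x)<.008];print('x',x.round(2),m[:,1].min().round(4),m[:,1].max().round(4),np.median(m[:,2]).round(4))
k=(X[:,2]>.045)&(X[:,2]<.053)&(uv[:,1]<245)&(X[:,0]>.638)&(uv[:,0]>322)
L=X[k]
for y in np.arange(.1,.14,.008):
    m=L[abs(L[:,1]-y)<.004];print('y',y.round(3),m[:,0].min().round(4),m[:,0].max().round(4))
st()
```

```text
x 0.5 0.1383 0.1463 0.0503
x 0.52 0.1385 0.1466 0.0503
x 0.54 0.1387 0.147 0.0503
x 0.56 0.1394 0.1473 0.0502
x 0.58 0.1395 0.1477 0.0502
x 0.6 0.1402 0.148 0.0502
x 0.62 0.1404 0.1483 0.0501
x 0.64 0.1379 0.16 0.05
y 0.1 0.6481 0.6564
y 0.108 0.6479 0.6564
y 0.116 0.6477 0.656
y 0.124 0.6477 0.6561
y 0.132 0.6475 0.6558
y 0.14 0.6427 0.6558
t 14.32 pos [0.6072 0.0911 0.0587] yjaw deg 0.5 zax [ 0. -0. -1.] F [-0.8  0.4 -1.9] w 0.0587 q [-0.45  0.72  0.32  2.   -0.45  0.49  0.21]
```

Emit:
carry_out([
  {"tx":0,"ty":0.8,"tz":-0.4,"turn":0.4,"jaw":0.3},
  {"tx":0.4,"ty":1.6,"tz":-0.7,"turn":0.4,"jaw":0.3},
  {"tx":0.8,"ty":2.2,"tz":-0.7,"turn":0.4,"jaw":0.3},
  {"tx":0.8,"ty":2.2,"tz":-0.7,"turn":0.4,"jaw":0.3},
  {"tx":0.8,"ty":2.2,"tz":-0.7,"turn":0.4,"jaw":0.3},
])

```text
t: 14.73
position: [0.6153, 0.1154, 0.0514]
eef_rot: [2.201, 2.242, 0.001]
ft_force: [-0.3, -0.4, -1.6]
gripper_width: 0.0586
```

Emit:
carry_out([
  {"tx":0.2,"ty":0,"tz":0,"turn":0,"jaw":0.3},
  {"tx":0.4,"ty":0.1,"tz":0,"turn":0,"jaw":0.3},
  {"tx":0.5,"ty":0.3,"tz":0,"turn":0,"jaw":0.3},
  {"tx":0.5,"ty":0.5,"tz":-0.1,"turn":0,"jaw":0.3},
  {"tx":0.5,"ty":0.5,"tz":-0.1,"turn":0,"jaw":0.3},
])

```text
t: 15.15
position: [0.6178, 0.1162, 0.0506]
eef_rot: [-2.204, -2.238, 0.008]
ft_force: [-7.3, -9.6, 5.9]
gripper_width: 0.0588
```

Run:
```python
from h import *
st();look('wrist','w15')
```

```text
t 15.15 pos [0.6178 0.1162 0.0506] yjaw deg 0.9 zax [-0.004 -0.003 -1.   ] F [-7.3 -9.6  5.9] w 0.0588 q [-0.48  0.75  0.32  1.96 -0.45  0.51  0.18]
```

View pics/w15.png

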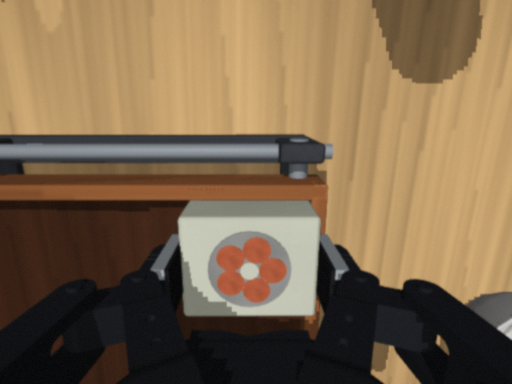

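Emit:
carry_out([
  {"tx":0,"ty":-0.1,"tz":0,"turn":0,"jaw":0.8},
  {"tx":0,"ty":-0.1,"tz":0,"turn":0,"jaw":0.95},
  {"tx":0,"ty":-0.1,"tz":0,"turn":0,"jaw":1},
  {"tx":0,"ty":-0.1,"tz":0,"turn":0,"jaw":1},
  {"tx":0,"ty":-0.1,"tz":2,"turn":0,"jaw":1},
])

```text
t: 15.62
position: [0.6185, 0.1188, 0.068]
eef_rot: [-2.2, -2.24, 0.005]
ft_force: [0.2, 0.3, 0.3]
gripper_width: 0.0856
```

Emit:
carry_out([
  {"tx":0,"ty":0,"tz":3,"turn":0,"jaw":1},
  {"tx":0,"ty":0,"tz":6,"turn":0,"jaw":1},
  {"tx":0,"ty":0,"tz":8,"turn":0,"jaw":1},
  {"tx":0,"ty":0,"tz":9,"turn":0,"jaw":1},
  {"tx":0,"ty":0,"tz":9,"turn":0,"jaw":1},
])

```text
t: 16.03
position: [0.6212, 0.119, 0.1627]
eef_rot: [2.2, 2.24, 0.006]
ft_force: [-0.1, 0.3, -0.1]
gripper_width: 0.0854
```

Run:
```python
from h import *
st();mould('w16',[.6178,.1162],.06,.0735);tilt('side','s16',.48,.58)
```

```text
t 16.03 pos [0.6212 0.119  0.1627] yjaw deg 1.0 zax [ 0.004  0.001 -1.   ] F [-0.1  0.3 -0.1] w 0.0854 q [-0.56  0.6   0.43  1.9  -0.37  0.71  0.11]
w16 n 4464 z 0.0744 ctr 618.1 116.5 size 60.1 47.5 longyaw 0.9 col [208. 210. 193.]
side n 2152 slope x 0.0007 y 0.0019 rms 0.001 z at free edge 0.0365 hinge 0.0369
```

View pics/w16.png

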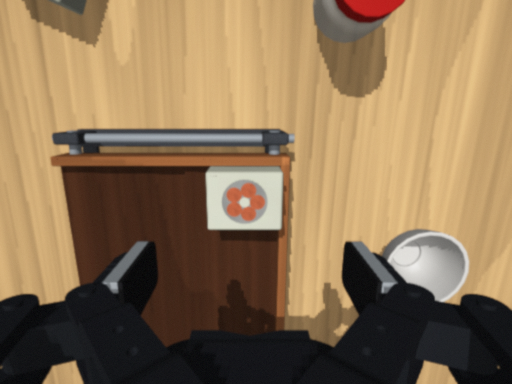

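View pics/s16.png

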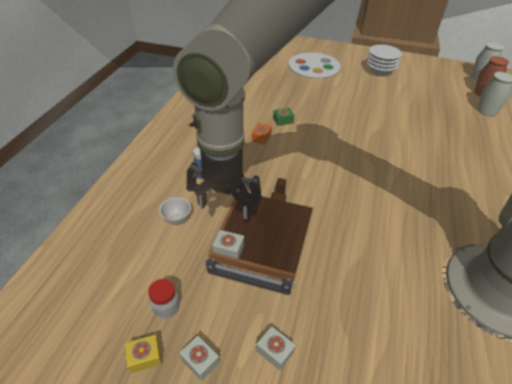

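Emit:
carry_out([
  {"tx":-0.5,"ty":4,"tz":0,"turn":-6,"jaw":1},
  {"tx":-1,"ty":8,"tz":0,"turn":-12,"jaw":1},
  {"tx":-1.5,"ty":12,"tz":0,"turn":-18,"jaw":1},
  {"tx":-2.2,"ty":16,"tz":0,"turn":-24,"jaw":1},
  {"tx":-3,"ty":20,"tz":0,"turn":-26,"jaw":1},
])

```text
t: 16.55
position: [0.5887, 0.3201, 0.1582]
eef_rot: [2.654, 1.68, -0.004]
ft_force: [2.0, -0.1, 0.2]
gripper_width: 0.0854
```

Emit:
carry_out([
  {"tx":-0.2,"ty":2,"tz":0,"turn":0,"jaw":1},
  {"tx":-0.3,"ty":3.5,"tz":0,"turn":0,"jaw":1},
  {"tx":-0.3,"ty":4,"tz":0,"turn":0,"jaw":1},
  {"tx":-0.3,"ty":4,"tz":0,"turn":0,"jaw":1},
  {"tx":-0.3,"ty":4,"tz":0,"turn":0,"jaw":1},
])

```text
t: 16.97
position: [0.5875, 0.3561, 0.16]
eef_rot: [2.65, 1.685, -0.002]
ft_force: [-0.8, -0.4, 0.4]
gripper_width: 0.0858
```

Run:
```python
from h import *
st();mould('w17',[.5875,.36])
```

```text
t 16.97 pos [0.5875 0.3561 0.16  ] yjaw deg -25.1 zax [-0.    -0.002 -1.   ] F [-0.8 -0.4  0.4] w 0.0858 q [-0.99  0.7   0.6   1.78 -0.51  0.82 -0.58]
w17 n 3559 z 0.0375 ctr 587.6 360.6 size 60.0 47.4 longyaw -25.2 col [158. 159. 144.]
```

View pics/w17.png

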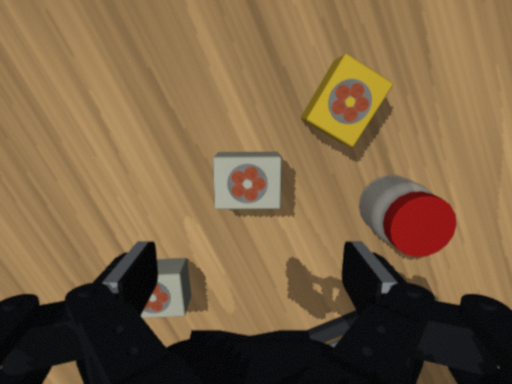

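Emit:
carry_out([
  {"tx":0,"ty":0.4,"tz":-3,"turn":0,"jaw":1},
  {"tx":0,"ty":0.4,"tz":-6,"turn":0,"jaw":1},
  {"tx":0,"ty":0.4,"tz":-9,"turn":0,"jaw":1},
  {"tx":0,"ty":0.4,"tz":-10,"turn":0,"jaw":1},
  {"tx":0,"ty":0.4,"tz":-10,"turn":0,"jaw":1},
])

```text
t: 17.43
position: [0.5862, 0.3597, 0.0583]
eef_rot: [2.651, 1.684, -0.007]
ft_force: [-0.2, -0.6, 0.3]
gripper_width: 0.0852
```

Emit:
carry_out([
  {"tx":0,"ty":0,"tz":-2,"turn":0,"jaw":1},
  {"tx":0,"ty":0,"tz":-3.5,"turn":0,"jaw":1},
  {"tx":0,"ty":0,"tz":-4.5,"turn":0,"jaw":1},
  {"tx":0,"ty":0,"tz":-4.5,"turn":0,"jaw":1},
  {"tx":0,"ty":0,"tz":-4.5,"turn":0,"jaw":1},
])

```text
t: 17.85
position: [0.5871, 0.3621, 0.0157]
eef_rot: [2.65, 1.687, -0.001]
ft_force: [-0.4, 1.0, 0.5]
gripper_width: 0.0853
```

```bash
python3 -c "
from h import *
st()"
```

```text
t 17.85 pos [0.5871 0.3621 0.0157] yjaw deg -25.0 zax [-0. -0. -1.] F [-0.4  1.   0.5] w 0.0853 q [-0.91  0.87  0.45  1.83 -0.64  0.59 -0.49]
```

Emit:
carry_out([
  {"tx":0,"ty":-0.1,"tz":-0.2,"turn":0,"jaw":0.6},
  {"tx":0,"ty":-0.1,"tz":-0.2,"turn":0,"jaw":0.5},
  {"tx":0,"ty":-0.1,"tz":-0.2,"turn":0,"jaw":0.4},
  {"tx":0,"ty":-0.1,"tz":-0.2,"turn":0,"jaw":0.3},
  {"tx":0,"ty":-0.1,"tz":-0.2,"turn":0,"jaw":0.3},
])

```text
t: 18.27
position: [0.5874, 0.3616, 0.0146]
eef_rot: [2.65, 1.688, 0.002]
ft_force: [-0.7, -0.8, 6.0]
gripper_width: 0.0589
```

Emit:
carry_out([
  {"tx":0,"ty":0,"tz":0,"turn":0,"jaw":0.3},
  {"tx":0,"ty":0,"tz":1,"turn":0,"jaw":0.3},
  {"tx":0,"ty":0,"tz":4,"turn":0,"jaw":0.3},
  {"tx":0,"ty":0,"tz":8,"turn":0,"jaw":0.3},
  {"tx":0,"ty":0,"tz":12,"turn":0,"jaw":0.3},
])

```text
t: 18.68
position: [0.5861, 0.3609, 0.1345]
eef_rot: [2.649, 1.687, -0.004]
ft_force: [0.9, 0.6, -0.4]
gripper_width: 0.0586
```

Run:
```python
from h import *
st();look('wrist','w18')
```

```text
t 18.68 pos [0.5861 0.3609 0.1345] yjaw deg -25.0 zax [-0.002 -0.002 -1.   ] F [ 0.9  0.6 -0.4] w 0.0586 q [-0.98  0.73  0.58  1.79 -0.54  0.78 -0.57]
```

View pics/w18.png

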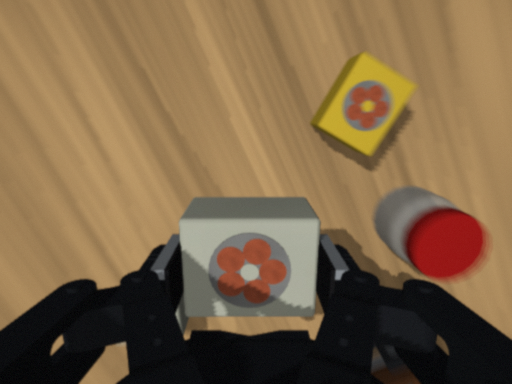

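Emit:
carry_out([
  {"tx":0.3,"ty":-4,"tz":0,"turn":6,"jaw":0.3},
  {"tx":0.6,"ty":-8,"tz":0,"turn":12,"jaw":0.3},
  {"tx":1,"ty":-12,"tz":0,"turn":18,"jaw":0.3},
  {"tx":1.3,"ty":-16,"tz":0,"turn":24,"jaw":0.3},
  {"tx":1.6,"ty":-20,"tz":0,"turn":25.9,"jaw":0.3},
])

```text
t: 19.15
position: [0.6028, 0.1597, 0.1342]
eef_rot: [2.196, 2.246, 0.001]
ft_force: [1.0, -0.6, -1.3]
gripper_width: 0.0585
```

Emit:
carry_out([
  {"tx":0.2,"ty":-4,"tz":0,"turn":0,"jaw":0.3},
  {"tx":0.4,"ty":-7,"tz":0,"turn":0,"jaw":0.3},
  {"tx":0.6,"ty":-10,"tz":0,"turn":0,"jaw":0.3},
  {"tx":0.6,"ty":-10.5,"tz":-2,"turn":0,"jaw":0.3},
  {"tx":0.6,"ty":-10.5,"tz":-4,"turn":0,"jaw":0.3},
])

```text
t: 19.57
position: [0.61, 0.0526, 0.0949]
eef_rot: [2.207, 2.231, 0.003]
ft_force: [-0.5, 1.2, -1.3]
gripper_width: 0.0589
```

Emit:
carry_out([
  {"tx":0,"ty":0,"tz":-1,"turn":0,"jaw":0.3},
  {"tx":0,"ty":0,"tz":-2,"turn":0,"jaw":0.3},
  {"tx":0,"ty":0,"tz":-3,"turn":0,"jaw":0.3},
  {"tx":0,"ty":0,"tz":-3,"turn":0,"jaw":0.3},
  {"tx":0,"ty":0,"tz":-3,"turn":0,"jaw":0.3},
])

```text
t: 19.98
position: [0.6088, 0.0569, 0.0632]
eef_rot: [-2.203, -2.239, 0.001]
ft_force: [0.6, 0.3, -2.0]
gripper_width: 0.0583
```

Run:
```python
from h import *
look('wrist','w19');st()
```

```text
t 20.03 pos [0.609  0.0568 0.0637] yjaw deg 0.9 zax [ 0. -0. -1.] F [-0.1  0.5 -1.6] w 0.0585 q [-0.39  0.71  0.32  2.   -0.44  0.5   0.26]
```

View pics/w19.png

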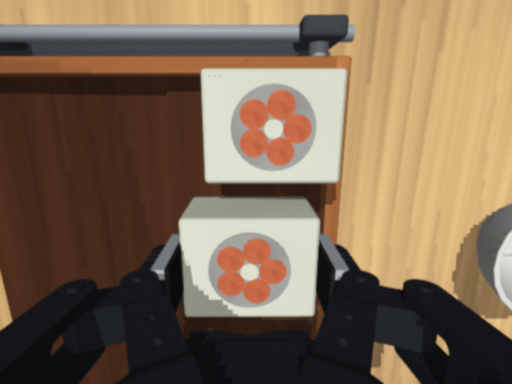

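Emit:
carry_out([
  {"tx":0,"ty":0.2,"tz":-0.6,"turn":0.1,"jaw":0.3},
  {"tx":0.3,"ty":0.4,"tz":-1.1,"turn":0.1,"jaw":0.3},
  {"tx":0.6,"ty":0.7,"tz":-1.1,"turn":0.1,"jaw":0.3},
  {"tx":0.8,"ty":0.9,"tz":-1.1,"turn":0.1,"jaw":0.3},
  {"tx":0.8,"ty":0.9,"tz":-1.1,"turn":0.1,"jaw":0.3},
])

```text
t: 20.45
position: [0.6177, 0.0663, 0.0525]
eef_rot: [2.201, 2.242, 0.001]
ft_force: [0.1, -0.1, -2.2]
gripper_width: 0.0588
```

Emit:
carry_out([
  {"tx":0.2,"ty":0,"tz":0,"turn":0,"jaw":0.3},
  {"tx":0.4,"ty":0.2,"tz":0,"turn":0,"jaw":0.3},
  {"tx":0.5,"ty":0.4,"tz":0,"turn":0,"jaw":0.3},
  {"tx":0.5,"ty":0.6,"tz":-0.1,"turn":0,"jaw":0.3},
  {"tx":0.5,"ty":0.6,"tz":-0.1,"turn":0,"jaw":0.3},
])

```text
t: 20.87
position: [0.6187, 0.0687, 0.0515]
eef_rot: [-2.203, -2.236, 0.009]
ft_force: [-10.0, -6.7, 6.8]
gripper_width: 0.0586
```

Run:
```python
from h import *
st();look('wrist','w20')
```

```text
t 20.87 pos [0.6187 0.0687 0.0515] yjaw deg 0.9 zax [-0.006 -0.002 -1.   ] F [-10.   -6.7   6.8] w 0.0586 q [-0.41  0.74  0.31  1.98 -0.45  0.5   0.25]
```

View pics/w20.png

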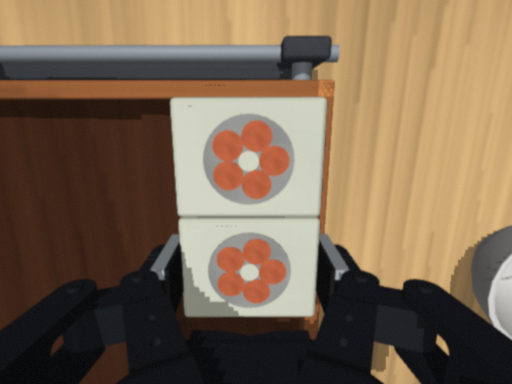

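Both moulds are tight: contact forces are about 10 N in x and 7 N in y. Releasing now.

Emit:
carry_out([
  {"tx":0,"ty":-0.1,"tz":0,"turn":0,"jaw":0.8},
  {"tx":0,"ty":-0.1,"tz":0,"turn":0,"jaw":0.95},
  {"tx":0,"ty":-0.1,"tz":0,"turn":0,"jaw":1},
  {"tx":0,"ty":-0.1,"tz":0,"turn":0,"jaw":1},
  {"tx":0,"ty":-0.1,"tz":2,"turn":0,"jaw":1},
])

```text
t: 21.33
position: [0.6206, 0.0707, 0.0691]
eef_rot: [-2.2, -2.24, 0.005]
ft_force: [-0.3, 0.2, -0.0]
gripper_width: 0.0857
```

Emit:
carry_out([
  {"tx":0,"ty":0,"tz":3,"turn":0,"jaw":1},
  {"tx":0,"ty":0,"tz":6,"turn":0,"jaw":1},
  {"tx":0,"ty":0,"tz":8,"turn":0,"jaw":1},
  {"tx":0,"ty":0,"tz":9,"turn":0,"jaw":1},
  {"tx":0,"ty":0,"tz":9,"turn":0,"jaw":1},
])

```text
t: 21.75
position: [0.6232, 0.0708, 0.1637]
eef_rot: [2.2, 2.24, 0.006]
ft_force: [0.5, -0.3, -0.4]
gripper_width: 0.0855
```

Run:
```python
from h import *
st();mould('w21',[.6183,.092],.07,.0735);tilt('side','s21',.48,.58)
```

```text
t 21.75 pos [0.6232 0.0708 0.1637] yjaw deg 1.0 zax [ 0.004  0.001 -1.   ] F [ 0.5 -0.3 -0.4] w 0.0855 q [-0.48  0.59  0.42  1.91 -0.36  0.71  0.18]
w21 n 9541 z 0.0743 ctr 618.5 91.7 size 95.5 60.2 longyaw -89.0 col [224. 226. 209.]
side n 2113 slope x -0.0006 y 0.0016 rms 0.001 z at free edge 0.0365 hinge 0.0368
```

View pics/w21.png

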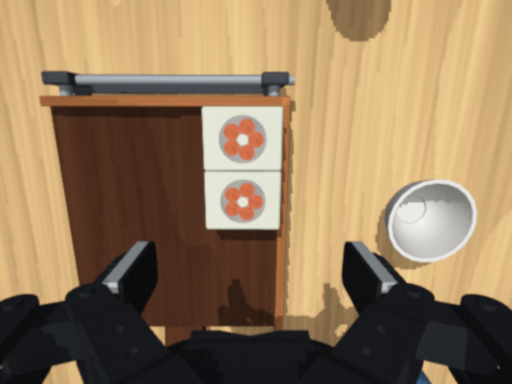

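View pics/s21.png

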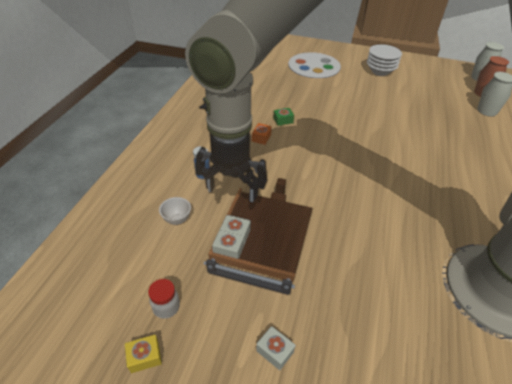

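Emit:
carry_out([
  {"tx":-1.5,"ty":3.5,"tz":0,"turn":-5,"jaw":1},
  {"tx":-4,"ty":6.5,"tz":0,"turn":-10,"jaw":1},
  {"tx":-6.5,"ty":9.5,"tz":0,"turn":-15,"jaw":1},
  {"tx":-9,"ty":12.5,"tz":0,"turn":-20,"jaw":1},
  {"tx":-11.5,"ty":15.5,"tz":0,"turn":-24,"jaw":1},
])

```text
t: 22.27
position: [0.5049, 0.2261, 0.1597]
eef_rot: [2.624, 1.727, -0.005]
ft_force: [-0.6, 0.5, -0.6]
gripper_width: 0.085
```

Emit:
carry_out([
  {"tx":-2,"ty":2.5,"tz":0,"turn":0,"jaw":1},
  {"tx":-4,"ty":5,"tz":0,"turn":0,"jaw":1},
  {"tx":-5.3,"ty":6.8,"tz":0,"turn":0,"jaw":1},
  {"tx":-5.3,"ty":6.8,"tz":0,"turn":0,"jaw":1},
  {"tx":-5.3,"ty":6.8,"tz":0,"turn":0,"jaw":1},
])

```text
t: 22.68
position: [0.4525, 0.2943, 0.16]
eef_rot: [2.616, 1.738, -0.004]
ft_force: [0.1, -0.6, 0.5]
gripper_width: 0.0853
```

Run:
```python
from h import *
st();mould('w22',[.4545,.2945])
```

```text
t 22.68 pos [0.4525 0.2943 0.16  ] yjaw deg -22.8 zax [-0.002 -0.002 -1.   ] F [ 0.1 -0.6  0.5] w 0.0853 q [-1.08  0.54  0.59  2.11 -0.51  0.63 -0.54]
w22 n 3561 z 0.0375 ctr 454.2 296.1 size 60.3 48.5 longyaw -22.1 col [154. 154. 140.]
```

View pics/w22.png

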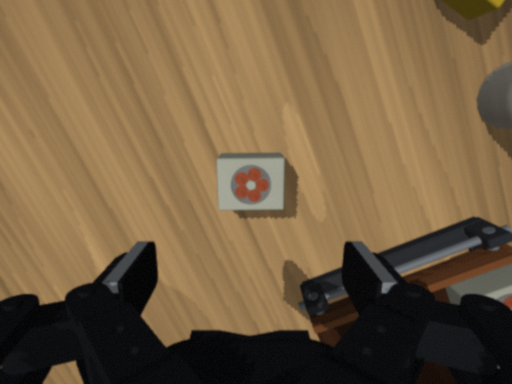

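Emit:
carry_out([
  {"tx":0.15,"ty":0.2,"tz":-3,"turn":0.7,"jaw":1},
  {"tx":0.15,"ty":0.2,"tz":-6,"turn":0.7,"jaw":1},
  {"tx":0.15,"ty":0.2,"tz":-9,"turn":0.7,"jaw":1},
  {"tx":0.15,"ty":0.2,"tz":-10,"turn":0.7,"jaw":1},
  {"tx":0.15,"ty":0.2,"tz":-10,"turn":0.7,"jaw":1},
])

```text
t: 23.15
position: [0.4551, 0.2931, 0.0592]
eef_rot: [2.611, 1.746, -0.007]
ft_force: [0.6, -0.3, 0.6]
gripper_width: 0.0855
```

Emit:
carry_out([
  {"tx":0,"ty":0,"tz":-2,"turn":0,"jaw":1},
  {"tx":0,"ty":0,"tz":-3.5,"turn":0,"jaw":1},
  {"tx":0,"ty":0,"tz":-4.5,"turn":0,"jaw":1},
  {"tx":0,"ty":0,"tz":-4.5,"turn":0,"jaw":1},
  {"tx":0,"ty":0,"tz":-4.5,"turn":0,"jaw":1},
])

```text
t: 23.57
position: [0.4559, 0.295, 0.0171]
eef_rot: [2.61, 1.749, 0.0]
ft_force: [0.9, -0.0, -0.2]
gripper_width: 0.0854
```

```bash
python3 -c "
from h import *
st()"
```

```text
t 23.57 pos [0.4559 0.295  0.0171] yjaw deg -22.4 zax [ 0.  0. -1.] F [ 0.9 -0.  -0.2] w 0.0854 q [-0.88  0.75  0.31  2.17 -0.71  0.32 -0.36]
```

Emit:
carry_out([
  {"tx":-0.1,"ty":0.1,"tz":-0.3,"turn":0.2,"jaw":0.6},
  {"tx":-0.1,"ty":0.1,"tz":-0.3,"turn":0.2,"jaw":0.5},
  {"tx":-0.1,"ty":0.1,"tz":-0.3,"turn":0.2,"jaw":0.4},
  {"tx":-0.1,"ty":0.1,"tz":-0.3,"turn":0.2,"jaw":0.3},
  {"tx":-0.1,"ty":0.1,"tz":-0.3,"turn":0.2,"jaw":0.3},
])

```text
t: 23.98
position: [0.4545, 0.2969, 0.0145]
eef_rot: [-2.605, -1.755, -0.002]
ft_force: [-0.6, -0.4, 5.1]
gripper_width: 0.0585
```

Emit:
carry_out([
  {"tx":0,"ty":0,"tz":0,"turn":0,"jaw":0.3},
  {"tx":0,"ty":0,"tz":1,"turn":0,"jaw":0.3},
  {"tx":0,"ty":0,"tz":4,"turn":0,"jaw":0.3},
  {"tx":0,"ty":0,"tz":8,"turn":0,"jaw":0.3},
  {"tx":0,"ty":0,"tz":12,"turn":0,"jaw":0.3},
])

```text
t: 24.4
position: [0.4536, 0.2957, 0.1352]
eef_rot: [2.606, 1.753, -0.004]
ft_force: [0.4, 1.3, -1.2]
gripper_width: 0.0587
```

Run:
```python
from h import *
st();look('wrist','w23')
```

```text
t 24.40 pos [0.4536 0.2957 0.1352] yjaw deg -22.1 zax [-0.002 -0.002 -1.   ] F [ 0.4  1.3 -1.2] w 0.0587 q [-1.06  0.58  0.55  2.13 -0.55  0.58 -0.49]
```

View pics/w23.png

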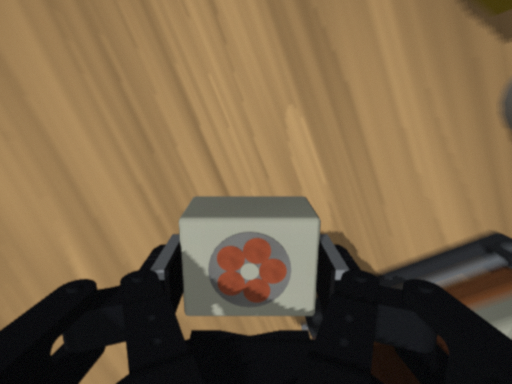

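Emit:
carry_out([
  {"tx":2,"ty":-3.4,"tz":0,"turn":6,"jaw":0.3},
  {"tx":4,"ty":-6.8,"tz":0,"turn":12,"jaw":0.3},
  {"tx":6,"ty":-10.2,"tz":0,"turn":18,"jaw":0.3},
  {"tx":8,"ty":-13.6,"tz":0,"turn":23,"jaw":0.3},
  {"tx":10,"ty":-17,"tz":0,"turn":23,"jaw":0.3},
])

```text
t: 24.87
position: [0.555, 0.1248, 0.1347]
eef_rot: [2.197, 2.245, 0.001]
ft_force: [-0.1, 0.2, -1.4]
gripper_width: 0.0584
```

Emit:
carry_out([
  {"tx":2,"ty":-3.4,"tz":0,"turn":0,"jaw":0.3},
  {"tx":4,"ty":-6.8,"tz":0,"turn":0,"jaw":0.3},
  {"tx":5.5,"ty":-10,"tz":0,"turn":0,"jaw":0.3},
  {"tx":5.5,"ty":-11.7,"tz":-1,"turn":0,"jaw":0.3},
  {"tx":5.5,"ty":-11.7,"tz":-3,"turn":0,"jaw":0.3},
])

```text
t: 25.28
position: [0.6114, 0.0031, 0.1063]
eef_rot: [2.207, 2.227, 0.003]
ft_force: [1.2, -0.0, -1.3]
gripper_width: 0.0585
```

Emit:
carry_out([
  {"tx":0,"ty":0,"tz":-1.5,"turn":0,"jaw":0.3},
  {"tx":0,"ty":0,"tz":-3,"turn":0,"jaw":0.3},
  {"tx":0,"ty":0,"tz":-4,"turn":0,"jaw":0.3},
  {"tx":0,"ty":0,"tz":-4,"turn":0,"jaw":0.3},
  {"tx":0,"ty":0,"tz":-4,"turn":0,"jaw":0.3},
])

```text
t: 25.7
position: [0.6092, 0.0094, 0.0638]
eef_rot: [-2.204, -2.239, 0.001]
ft_force: [-0.1, 0.5, -1.4]
gripper_width: 0.059
```

Run:
```python
from h import *
look('wrist','w24');st()
```

```text
t 25.75 pos [0.6096 0.0095 0.0642] yjaw deg 0.9 zax [ 0. -0. -1.] F [ 0.2 -0.6 -1.6] w 0.0585 q [-0.31  0.71  0.31  2.01 -0.43  0.49  0.33]
```

View pics/w24.png

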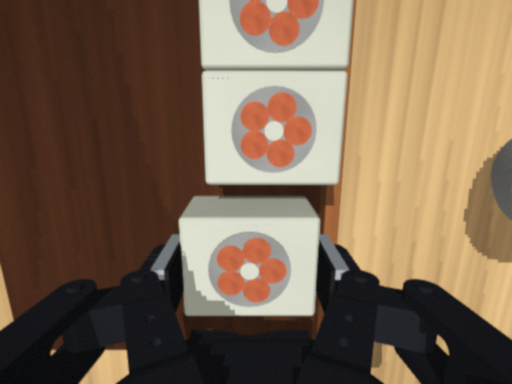

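Emit:
carry_out([
  {"tx":0,"ty":0.2,"tz":-0.6,"turn":0.1,"jaw":0.3},
  {"tx":0.3,"ty":0.4,"tz":-1.15,"turn":0.1,"jaw":0.3},
  {"tx":0.6,"ty":0.6,"tz":-1.15,"turn":0.1,"jaw":0.3},
  {"tx":0.8,"ty":0.8,"tz":-1.15,"turn":0.1,"jaw":0.3},
  {"tx":0.8,"ty":0.8,"tz":-1.15,"turn":0.1,"jaw":0.3},
])

```text
t: 26.17
position: [0.6182, 0.0182, 0.052]
eef_rot: [2.201, 2.241, 0.001]
ft_force: [-0.6, 0.4, -1.4]
gripper_width: 0.059
```

Emit:
carry_out([
  {"tx":0.2,"ty":0,"tz":0,"turn":0,"jaw":0.3},
  {"tx":0.4,"ty":0.2,"tz":0,"turn":0,"jaw":0.3},
  {"tx":0.5,"ty":0.4,"tz":0,"turn":0,"jaw":0.3},
  {"tx":0.5,"ty":0.7,"tz":-0.1,"turn":0,"jaw":0.3},
  {"tx":0.5,"ty":0.7,"tz":-0.1,"turn":0,"jaw":0.3},
])

```text
t: 26.58
position: [0.6194, 0.0207, 0.0513]
eef_rot: [-2.204, -2.237, 0.009]
ft_force: [-9.4, -9.7, 8.6]
gripper_width: 0.0588
```

Run:
```python
from h import *
st();look('wrist','w25')
```

```text
t 26.58 pos [0.6194 0.0207 0.0513] yjaw deg 0.8 zax [-0.005 -0.003 -1.   ] F [-9.4 -9.7  8.6] w 0.0588 q [-0.32  0.74  0.31  1.98 -0.44  0.49  0.31]
```

View pics/w25.png

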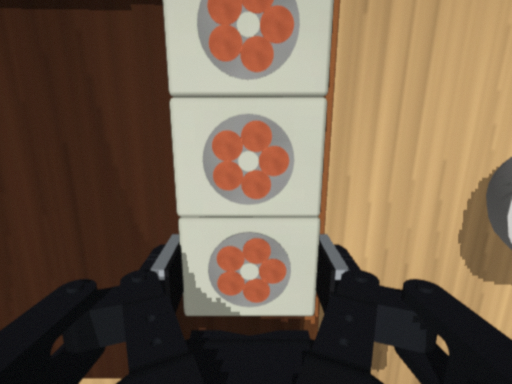

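Emit:
carry_out([
  {"tx":0,"ty":-0.1,"tz":0,"turn":0,"jaw":0.8},
  {"tx":0,"ty":-0.1,"tz":0,"turn":0,"jaw":0.95},
  {"tx":0,"ty":-0.1,"tz":0,"turn":0,"jaw":1},
  {"tx":0,"ty":-0.1,"tz":0,"turn":0,"jaw":1},
  {"tx":0,"ty":-0.1,"tz":2,"turn":0,"jaw":1},
])

```text
t: 27.05
position: [0.621, 0.024, 0.0685]
eef_rot: [-2.199, -2.239, 0.005]
ft_force: [-0.1, -0.2, 0.0]
gripper_width: 0.0853
```

Emit:
carry_out([
  {"tx":0,"ty":0,"tz":3,"turn":0,"jaw":1},
  {"tx":0,"ty":0,"tz":6,"turn":0,"jaw":1},
  {"tx":0,"ty":0,"tz":9,"turn":0,"jaw":1},
  {"tx":0,"ty":0,"tz":12,"turn":0,"jaw":1},
  {"tx":0,"ty":0,"tz":13,"turn":0,"jaw":1},
])

```text
t: 27.47
position: [0.6243, 0.0235, 0.2053]
eef_rot: [2.199, 2.238, 0.007]
ft_force: [-0.0, 0.2, 0.2]
gripper_width: 0.0857
```

Run:
```python
from h import *
st();mould('w26',[.6187,.068],.1,.0735);tilt('side','s26',.48,.58);tilt('side','s26b',.48,.58)
```

```text
t 27.47 pos [0.6243 0.0235 0.2053] yjaw deg 1.0 zax [ 0.006  0.001 -1.   ] F [-0.   0.2  0.2] w 0.0857 q [-0.43  0.54  0.45  1.89 -0.32  0.78  0.21]
w26 n 11345 z 0.0743 ctr 618.7 68.2 size 143.9 60.2 longyaw -89.1 col [217. 219. 202.]
side n 2129 slope x 0.0008 y 0.0024 rms 0.001 z at free edge 0.0363 hinge 0.0369
side n 2149 slope x 0.0017 y 0.0030 rms 0.001 z at free edge 0.0364 hinge 0.0370
```

View pics/w26.png

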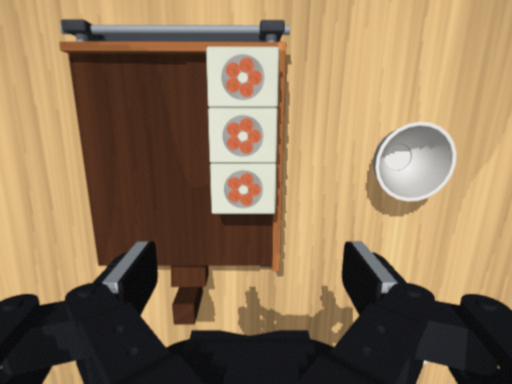

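View pics/s26.png

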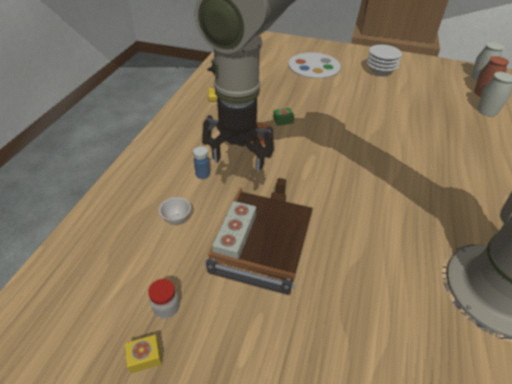

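Emit:
carry_out([
  {"tx":-2,"ty":3,"tz":2,"turn":0,"jaw":1},
  {"tx":-4,"ty":6,"tz":3,"turn":0,"jaw":1},
  {"tx":-6,"ty":9,"tz":4,"turn":0,"jaw":1},
  {"tx":-8,"ty":12,"tz":5,"turn":0,"jaw":1},
  {"tx":-10,"ty":15,"tz":5,"turn":0,"jaw":1},
])

```text
t: 28.03
position: [0.5214, 0.1747, 0.2508]
eef_rot: [-2.202, -2.241, 0.0]
ft_force: [0.6, 0.7, -0.1]
gripper_width: 0.0854
```

Emit:
carry_out([
  {"tx":-1,"ty":4,"tz":0,"turn":0,"jaw":1},
  {"tx":-2,"ty":8,"tz":0,"turn":0,"jaw":1},
  {"tx":-4,"ty":12,"tz":0,"turn":0,"jaw":1},
  {"tx":-6,"ty":15,"tz":0,"turn":0,"jaw":1},
  {"tx":-8,"ty":18,"tz":0,"turn":0,"jaw":1},
])

```text
t: 28.45
position: [0.4402, 0.3555, 0.249]
eef_rot: [-2.2, -2.242, 0.004]
ft_force: [1.5, -0.3, -0.3]
gripper_width: 0.0855
```

Emit:
carry_out([
  {"tx":-2,"ty":3,"tz":0,"turn":0,"jaw":1},
  {"tx":-4,"ty":6,"tz":0,"turn":0,"jaw":1},
  {"tx":-6,"ty":9,"tz":0,"turn":0,"jaw":1},
  {"tx":-8,"ty":12,"tz":0,"turn":0,"jaw":1},
  {"tx":-10,"ty":14,"tz":0,"turn":0,"jaw":1},
])

```text
t: 28.87
position: [0.34, 0.4961, 0.2488]
eef_rot: [2.199, 2.243, -0.003]
ft_force: [-0.5, 1.0, -0.2]
gripper_width: 0.0853
```

Run:
```python
from h import *
st();
tilt('top','t27',.48,.58);tilt('side','s27',.48,.58);tilt('top','t27',.48,.58);tilt('side','s27',.48,.58)
for n in('top','side'):
    f=np.load('pics/%s27.npz'%n[0]);c={k:f[k] for k in('K','k1','R','t')}
    for r in arm.silhouettes(n,'mould1'):
        X,_=cloud(c,f['d'],r['mask'])
        if len(X)>5: print(n,round(r['conf'],2),np.median(X,0).round(3),np.median(f['p'][r['mask']],0))
```

```text
t 28.87 pos [0.34   0.4961 0.2488] yjaw deg 1.1 zax [-0.001 -0.002 -1.   ] F [-0.5  1.  -0.2] w 0.0853 q [-1.39  0.46  0.48  1.89 -0.28  0.85 -0.75]
top n 1903 slope x 0.0025 y 0.0022 rms 0.0018 z at free edge 0.0363 hinge 0.0368
side n 2118 slope x 0.0014 y 0.0032 rms 0.001 z at free edge 0.0363 hinge 0.0370
top n 1924 slope x 0.0006 y 0.0010 rms 0.0018 z at free edge 0.0365 hinge 0.0367
side n 2122 slope x 0.0018 y 0.0019 rms 0.001 z at free edge 0.0365 hinge 0.0370
top 0.92 [0.69  0.382 0.035] [130. 106.  11.]
top 0.86 [0.617 0.067 0.073] [123.5 119.  107. ]
top 0.74 [ 0.681 -0.36   0.035] [132.  74.  24.]
top 0.73 [0.614 0.115 0.073] [123. 116. 102.]
top 0.72 [0.618 0.019 0.073] [121. 111.  97.]
top 0.66 [ 0.639 -0.476  0.035] [58. 86. 40.]
top 0.41 [0.534 0.014 0.037] [55. 34. 19.]
side 0.85 [0.615 0.021 0.073] [143.5 139.  128. ]
side 0.81 [ 0.68  -0.346  0.034] [139.  91.  50.]
side 0.74 [0.613 0.07  0.073] [144. 143. 133.]
side 0.64 [ 0.638 -0.469  0.034] [62. 95. 55.]
side 0.62 [0.689 0.392 0.036] [149. 131.  57.]
side 0.59 [0.614 0.124 0.072] [138. 128. 119.]
side 0.27 [0.695 0.285 0.066] [134.  55.  45.]
```

View pics/t27.png

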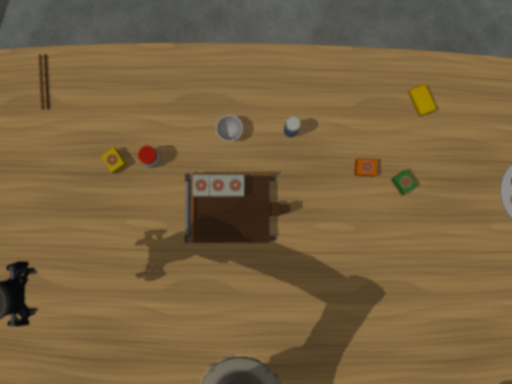

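View pics/s27.png

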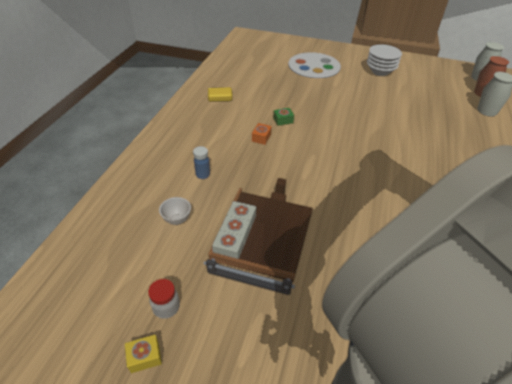

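The row is complete at (218,185) in the top view. No white mould is left on the table, and the bowl, jars and look-alikes haven't moved. Handing in now.

```bash
python3 -c "
from h import *
st();print(arm.finish_job())"
```

```text
t 29.17 pos [0.343  0.4922 0.25  ] yjaw deg 0.9 zax [-0.    -0.002 -1.   ] F [-0.1 -0.3 -0.3] w 0.0855 q [-1.39  0.46  0.48  1.89 -0.28  0.85 -0.75]
the job is handed in; nothing more can be done
None
```

I slid the wedge, thin end first, under the middle of the free edge until the board was level. I then packed the three white moulds on the table into the corner, hollow side up, in one tight row along the back fence. I handed the job in at about 29 s, well inside the 210 s limit.

- **Row:** the wrist view measures it at 143.9 × 60.2 mm (expected 144 × 60), parallel to the fence within about 0.2°. Contact with both fences or neighbours was felt for each mould.
- **Board:** it read level while I still held the wedge, then settled slightly when I let go. With all three moulds on it, it is level to about 0.002 rad, with the free edge about 0.4 mm low. Single camera readings scattered between 0.001 and 0.003 rad. I left it rather than push the wedge again.
- **Rest of the table:** the pictures show no fourth white mould. The bowl, jars and coloured look-alikes still stand where they were. I noticed no knocked mould and no slackened grip.

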